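Unstack the food tiers into their chill trays

ROBOT

A 6-joint arm with a two-finger parallel gripper is mounted at the origin on the work surface. World frame = base frame: x ahead of the robot, y to its left, z up, the work surface at z = 0. Lengths are in m, angles in rad, forces in N, time in s.
With the tool pointing down it reaches from about 0.3 to 0.95 m from the base axis. Payload 3.1 kg.
Tool frame: the origin (TCP) lies at the very end of the fingers, on their centre line; the grasp point (between the pads) lies 19 mm behind it (bot.tcp_to_grasp is the distance from the TCP to the grasp point, in m); y points along the fingers, x is the direction in which the jaws open and shut, and the axes are right-handed (so a half turn about y gives the same grasp; the last joint's range is limited). The gripper opens to 85 mm and grips with 20 to 120 N. Pads are 22 mm wide; open, the fingers measure 114 mm over their backs; the gripper's body (76 mm by 85 mm) begins 54 mm behind the grasp point. The pads swing forward as they close: fully open they stand 13 mm farther back than shut.
Start: joints at [1.166, 0.308, 1.634, -0, 1.2, -0.07], TCP at [0.205, 0.59, 0.199] pointing down, gripper open.
Joint ranges: [-3.06, 3.06], [-0.79, 1.96], [0.05, 2.63], [-1.19, 4.34], [0.05, 2.64], [-2.94, 2.94]. Speed limits (rad/s): [2.79, 2.79, 3.14, 3.14, 3.14, 3.14].

INTERFACE

Orientations are given as a 3x3 rotation matrix whose columns are the frame's x, y, z axes.
In Python, from rig import bot gives the robot as it stands. The module is installed in compiled form; this text tells all that it offers.
- The arm moves only by the tool play_rows, never from a script. Its argument "motion" is a list of rows, each a list of 4 numbers: the shift along the tool's x, y, z in m, then the turn about the tool's y in degrees. In form: [[x, y, z, roll], ...]. A call has 1 to 10 rows; each row is the pose to reach, as a shift and turn from the pose measured when the call began, along the tool's axes at that moment; what a row does not reach only later rows make up. A row lasts 1/8 s, in which the tool goes at most 62.5 mm and 10.7 degrees, less where a joint would pass 70% of its speed; a pose out of reach is approached as far as the arm can. A call with a gripper value outside its range is refused whole. "jaw" is the closure, from -1 (fully open) to 1 (shut), set as the call begins (left out, the last holds). The fingers move at their own pace and stop on an object; "newtons" is the grip in N (left out, the last holds). Time passes only in rows, so rows that repeat a pose let the fingers close. It gives the time, the measured TCP pose, the force and the opening at its end, in the units of the state.
- bot.observe(): the state, without advancing time (a new reading comes with each control period).
- bot.read_camera(name): name is "side" or "top"; returns the picture (384x512x3 uint8, red, green, blue); there is no depth.
- bot.camera_info(name): a dict with "fx", "fy", "cx", "cy" (pixels), "world_from_camera" (4x4, takes a point from camera to world coordinates). Camera axes: x right, y down, z forward; pixel columns grow to the right and rows downward; lengths in m; the calibration is good to about 2 mm. A picture is of the moment at which its call begins. camera_info takes no time and is no camera call.
- bot.hand_in(): hands the job in, once; it reports no verdict.
Trained networks look in the newest picture that a camera, given by its name, has taken for a name from the list of things; names that differ only in an ending like _2 or _b are one class to them, and where a whole thing is asked for, a point or a joint stands for the part that bears it (a point fixed in the world has none). Each returns a list of dicts, best first, with "score" (0 to 1); they miss things now and then, are a little off and sometimes report something else, mostly with a low value. They report only what shows in the picture. A call takes as long as a camera call. They do not tell look-alikes from the thing itself.
- bot.masks_of(name, camera): "mask" (384x512 bool, what is visible of it) and "bbox" ([left, top, right, bottom] in pixels, round what is visible of it).
The state is a dict: "time": time; "q": joint angles; "qd": joint speeds; "tau": joint torques, N m; "ee_pos": TCP position; "eef_rot": TCP orientation; "wrist_force": force on the tool from outside, world axes, zero at the start; "wrist_torque": the same for the moment, N m; "width": opening from 0.0 (shut) to 1.0 (fully open).
Only numpy, scipy, OpenCV 4.12 (cv2) and the standard library are available. Lean on these libraries where they do the work, as an engineer would, in place of code of your own. Each camera call takes 0.05 s, during which the arm holds its last target.

TASK

Set up the cold fillings for frying: take the stack apart from the top down, putting each piece into the chill tray of its own shape and size before you take the next (relish pot in the smallest round tray, round tier in the larger round one, short tier in the short oblong one, long tier in the long oblong one). Set each piece down without dropping it, upright and flat on the tray's bed inside the rim, let go, and do not knock over or push aside the glass tumbler or the spice jar standing among the trays.

Things in the scene. Friction and masses are not known exactly. Their poses are not given: they have to be found in the camera images.
- relish_pot_mid (a point): Small brown stoneware relish pot with lid and button, the top piece of the stack. Straight body 46 mm across for the lowest 45 mm, 60 mm tall to the top of the button, about 0.16 kg. One rigid piece. This point is on its axis, 30 mm above its underside; z up. It stands on the round tier at the start.
- round_tier_mid (a point): Round white plastic food tier, 62 mm across, about 0.17 kg, second from the top of the stack. Its lid is on and it is one rigid piece, straight-sided, 60 mm tall. This point is its centre, half-way up (30 mm above its underside); z up. It stands on the short tier at the start.
- short_tier_mid (a point): Short oblong orange plastic food tier, 96 mm (its x) by 66 mm (its y), about 0.26 kg, third from the top. Its lid is on and it is one rigid piece, straight-sided, 60 mm tall. This point is its centre, half-way up (30 mm above its underside); x along its length, z up. It stands on the long tier at the start.
- long_tier_mid (a point): Long oblong green plastic food tier, 160 mm (its x) by 68 mm (its y), about 0.4 kg, the bottom of the stack, standing on the bench. Its lid is on and it is one rigid piece, straight-sided, 60 mm tall. This point is its centre, half-way up (30 mm above its underside); x along its length, z up. The pieces of the stack lie a few mm off one another's centre and a little turned.
- small_round_tray: Smallest round tray. Stainless steel chill tray fixed on the bench, with a pale flat gel bed inside; bed 12 mm above the bench, steel rim 20 mm above the bench (8 mm above the bed). Origin: centre of its underside, on the bench; z up. Bed 64 mm across inside the rim, 70 mm outside.
- large_round_tray: Larger round tray. Stainless steel chill tray fixed on the bench, with a pale flat gel bed inside; bed 12 mm above the bench, steel rim 20 mm above the bench (8 mm above the bed). Origin: centre of its underside, on the bench; z up. Bed 80 mm across inside the rim, 86 mm outside.
- short_tray: Short oblong tray. Stainless steel chill tray fixed on the bench, with a pale flat gel bed inside; bed 12 mm above the bench, steel rim 20 mm above the bench (8 mm above the bed). Origin: centre of its underside, on the bench; x along its length, z up. Bed 114 mm (x) by 84 mm (y) inside the rim, 120 by 90 mm outside, plus a thin tab at each end.
- long_tray: Long oblong tray. Stainless steel chill tray fixed on the bench, with a pale flat gel bed inside; bed 12 mm above the bench, steel rim 20 mm above the bench (8 mm above the bed). Origin: centre of its underside, on the bench; x along its length, z up. Bed 178 mm (x) by 86 mm (y) inside the rim, 184 by 92 mm outside, plus a thin tab at each end.
- tumbler_mid (a point): Loose glass tumbler, 64 mm across the mouth, 88 mm tall, standing among the trays; not to be disturbed. This point is its centre, half-way up; z up.
- spice_jar_mid (a point): Loose amber spice jar with a steel cap, 52 mm across, 80 mm tall, standing among the trays; not to be disturbed. This point is its centre, half-way up; z up.
Not all that is in view belongs to the job. What is shaped like the part that bears relish_pot_mid but green is not meant.

How it is judged:
On the way, in this order (a step that is already met when the one before it is completed fails the run):
1. the relish pot stands in the small round chill tray and is let go (horizontal distance between relish_pot_mid and small_round_tray below 0.015 m and z of relish_pot_mid in the frame of small_round_tray below 0.046 m and angle between relish_pot_mid's own z axis and vertical below 0.08 rad and contact force between the fingers and relish_pot below 0.1 N), for 0.2 s.
2. the round tier stands in the large round chill tray and is let go (horizontal distance between round_tier_mid and large_round_tray below 0.015 m and z of round_tier_mid in the frame of large_round_tray below 0.046 m and angle between round_tier_mid's own z axis and vertical below 0.08 rad and contact force between the fingers and round_tier below 0.1 N), for 0.2 s.
3. the short tier stands in the short chill tray and is let go (horizontal distance between short_tier_mid and short_tray below 0.015 m and z of short_tier_mid in the frame of short_tray below 0.046 m and angle between short_tier_mid's own z axis and vertical below 0.08 rad and contact force between the fingers and short_tier below 0.1 N), for 0.2 s.
4. the long tier stands in the long chill tray and is let go (horizontal distance between long_tier_mid and long_tray below 0.015 m and z of long_tier_mid in the frame of long_tray below 0.046 m and angle between long_tier_mid's own z axis and vertical below 0.08 rad and contact force between the fingers and long_tier below 0.1 N), for 0.2 s.
At the end, for the whole second after the job is handed in: Each of the four pieces stands flat on the bed of its own chill tray (centre within 15 mm of the tray's, at most 4 mm above seated, tilted under 0.08 rad), at rest and let go; tumbler and spice jar upright within 30 mm of where they stood (horizontal distance between relish_pot_mid and small_round_tray below 0.015 m and z of relish_pot_mid in the frame of small_round_tray below 0.046 m and angle between each of relish_pot_mid, round_tier_mid, short_tier_mid, long_tier_mid's own z axis and vertical below 0.08 rad and linear speed of each of relish_pot, round_tier, short_tier, long_tier below 0.02 m/s and angular speed of each of relish_pot, round_tier, short_tier, long_tier below 0.15 rad/s and horizontal distance between round_tier_mid and large_round_tray below 0.015 m and z of round_tier_mid in the frame of large_round_tray below 0.046 m and horizontal distance between short_tier_mid and short_tray below 0.015 m and z of short_tier_mid in the frame of short_tray below 0.046 m and horizontal distance between long_tier_mid and long_tray below 0.015 m and z of long_tier_mid in the frame of long_tray below 0.046 m and distance of each of tumbler_mid, spice_jar_mid from where it was at the start of the episode below 0.03 m and angle between each of tumbler_mid, spice_jar_mid's own z axis and vertical below 0.1 rad); the robot touches nothing.
It fails at once if a piece of the stack is tipped over (angle between any of relish_pot_mid, round_tier_mid, short_tier_mid, long_tier_mid's own z axis and vertical above 0.6 rad).
It fails at once if a piece is dropped (moving at over 0.6 m/s out of the gripper: a fall of about 20 mm) ((contact force between the fingers and relish_pot below 0.1 N and linear speed of relish_pot above 0.6 m/s) or (contact force between the fingers and round_tier below 0.1 N and linear speed of round_tier above 0.6 m/s) or (contact force between the fingers and short_tier below 0.1 N and linear speed of short_tier above 0.6 m/s) or (contact force between the fingers and long_tier below 0.1 N and linear speed of long_tier above 0.6 m/s)).
It fails at once if the glass tumbler is pushed away or knocked over (distance of tumbler_mid from where it was at the start of the episode above 0.03 m or angle between tumbler_mid's own z axis and vertical above 0.4 rad).
It fails at once if the spice jar is pushed away or knocked over (distance of spice_jar_mid from where it was at the start of the episode above 0.03 m or angle between spice_jar_mid's own z axis and vertical above 0.4 rad).
It also fails if it takes over 120 s, if anything falls off the work surface, if the arm or the gripper's body presses on something with over 40 N, if the wrist force passes 120 N, or if a joint passes its speed limit or range.

## Working session

There is one attempt and no reset: what is moved stays moved. The work goes in short steps, Python scripts to look and compute and a tool call to move; the robot and the scene stay as the last step left them, time stands still between calls to the robot, and variables do not carry over. Pictures are saved under pics/ and viewed, and the job is handed in when it is done.

Besides the shell and the picture viewer there is one more tool, called after "Call:" as name(argument=value, ...) on one line, values as JSON. play_rows: Moves the arm, as the interface text tells. Its arguments: {"type":"object","properties":{"motion":{"type":"array","items":{"type":"array","items":{"type":"number"}}},"jaw":{"type":"number"},"newtons":{"type":"number"}},"required":["motion"]}

```bash
mkdir -p pics; python3 - <<'E'
from rig import bot
import cv2,numpy as np
np.set_printoptions(precision=4,suppress=True)
s=bot.observe()
for k in s: print(k,np.array(s[k]))
print(bot.tcp_to_grasp)
for c in ("side","top"):
    im=bot.read_camera(c); cv2.imwrite(f"pics/{c}0.png",im[:,:,::-1])
    i=bot.camera_info(c); print(c,i["fx"],i["fy"],i["cx"],i["cy"]);print(np.array(i["world_from_camera"]))
E
```

```text
time 0.0
q [ 1.1663  0.309   1.6352 -0.      1.1997 -0.0697]
qd [-0.0008 -0.0011  0.0022  0.0001 -0.      0.0001]
tau [  0.0012 -41.5256 -27.6658  -0.0001   0.0103  -0.    ]
ee_pos [0.205  0.5895 0.1974]
eef_rot [[ 0.3286 -0.0009 -0.9445]
 [ 0.9445 -0.0021  0.3286]
 [-0.0023 -1.      0.0001]]
wrist_force [-0.461   0.4211  0.224 ]
wrist_torque [-0.0074  0.0412 -0.017 ]
width 1.0012476119151834
0.0187
side 380.9452254029221 380.9452254029221 252.5185822635973 188.46970176386597
[[-0.9789 -0.1518  0.1368  0.4231]
 [-0.2043  0.7301 -0.6521  0.5991]
 [-0.0009 -0.6663 -0.7457  0.8601]
 [ 0.      0.      0.      1.    ]]
top 482.2559827758006 482.2559827758006 247.94980718249323 195.7527755691762
[[-0.0047 -0.989   0.148   0.3722]
 [-0.9999  0.0032 -0.0106 -0.0228]
 [ 0.01   -0.1481 -0.9889  1.4214]
 [ 0.      0.      0.      1.    ]]
```

View pics/side0.png

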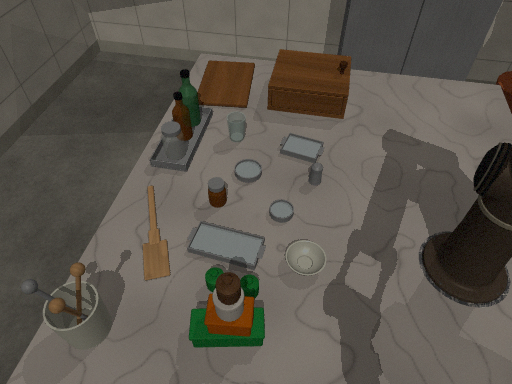

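View pics/top0.png

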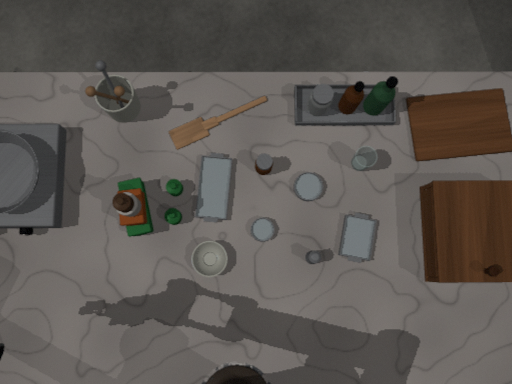

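```bash
cat > h.py <<'E'
from rig import bot
import cv2,numpy as np
np.set_printoptions(precision=4,suppress=True)
INFO={c:bot.camera_info(c) for c in("side","top")}
def ray(c,u,v,z):
    i=INFO[c];T=np.array(i["world_from_camera"])
    uv=np.stack([(np.asarray(u,float)-i["cx"])/i["fx"],(np.asarray(v,float)-i["cy"])/i["fy"],np.ones_like(np.asarray(u,float))],-1)
    d=uv@T[:3,:3].T;o=T[:3,3]
    return (o+d*((z-o[2])/d[...,2])[...,None])
def proj(c,P):
    i=INFO[c];T=np.linalg.inv(np.array(i["world_from_camera"]))
    p=np.asarray(P)@T[:3,:3].T+T[:3,3]
    return np.stack([p[:,0]/p[:,2]*i["fx"]+i["cx"],p[:,1]/p[:,2]*i["fy"]+i["cy"]],1)
E
python3 - <<'E'
from h import *
import pickle
names="relish_pot_mid round_tier_mid short_tier_mid long_tier_mid small_round_tray large_round_tray short_tray long_tray tumbler_mid spice_jar_mid".split()
D={}
for c in("top","side"):
    im=bot.read_camera(c)
    for n in names:
        r=bot.masks_of(n,c);D[c,n]=r
        print(c,n,[(round(float(x["score"]),2),list(map(int,x["bbox"])),int(x["mask"].sum())) for x in r[:4]])
pickle.dump(D,open("m0.pkl","wb"))
print(bot.observe()["time"])
E
```

```text
top relish_pot_mid [(0.75, [165, 178, 186, 196], 233), (0.66, [109, 193, 130, 211], 323), (0.65, [120, 175, 152, 237], 613), (0.52, [161, 207, 181, 225], 235)]
top round_tier_mid [(0.5, [117, 192, 142, 214], 212), (0.36, [349, 145, 377, 172], 502)]
top short_tier_mid [(0.62, [118, 189, 147, 224], 372)]
top long_tier_mid [(0.95, [116, 174, 153, 233], 596), (0.43, [192, 153, 231, 220], 2142)]
top small_round_tray [(0.67, [248, 215, 276, 242], 409)]
top large_round_tray [(0.72, [290, 171, 320, 201], 649)]
top short_tray [(0.55, [351, 145, 376, 171], 489)]
top long_tray [(0.71, [193, 156, 232, 219], 2004)]
top tumbler_mid [(0.77, [351, 149, 378, 173], 493)]
top spice_jar_mid [(0.55, [255, 155, 275, 176], 316)]
side relish_pot_mid [(0.9, [216, 273, 238, 305], 687), (0.77, [242, 271, 255, 296], 373), (0.58, [204, 266, 220, 290], 226), (0.5, [186, 220, 265, 269], 2416)]
side round_tier_mid [(0.77, [212, 290, 243, 324], 535), (0.62, [228, 113, 246, 142], 491)]
side short_tier_mid [(0.98, [204, 293, 255, 336], 1138)]
side long_tier_mid [(0.85, [188, 305, 264, 346], 1607)]
side small_round_tray [(0.88, [269, 198, 296, 223], 460)]
side large_round_tray [(0.61, [236, 159, 263, 183], 533)]
side short_tray [(0.69, [284, 131, 322, 162], 917), (0.67, [216, 271, 237, 305], 690), (0.59, [266, 197, 295, 222], 471)]
side long_tray [(0.98, [187, 218, 264, 269], 2518), (0.59, [227, 110, 244, 142], 530), (0.15, [185, 307, 266, 346], 1672)]
side tumbler_mid [(0.85, [229, 110, 244, 142], 515)]
side spice_jar_mid [(0.58, [211, 177, 228, 207], 418), (0.43, [230, 110, 245, 141], 506)]
1.2
```

```bash
python3 - <<'E'
from h import *
t=cv2.imread("pics/top0.png");s=cv2.imread("pics/side0.png")
a=cv2.resize(t[150:250,100:240],None,fx=5.6,fy=5.6,interpolation=cv2.INTER_CUBIC)
b=cv2.resize(s[200:355,170:340],None,fx=3.8,fy=3.8,interpolation=cv2.INTER_CUBIC)
cv2.imwrite("pics/ca.png",a);cv2.imwrite("pics/cb.png",b)
c=cv2.resize(t[130:275,240:385],None,fx=4.1,fy=4.1,interpolation=cv2.INTER_CUBIC);cv2.imwrite("pics/cc.png",c)
E
```

```text
(no output)
```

View pics/ca.png

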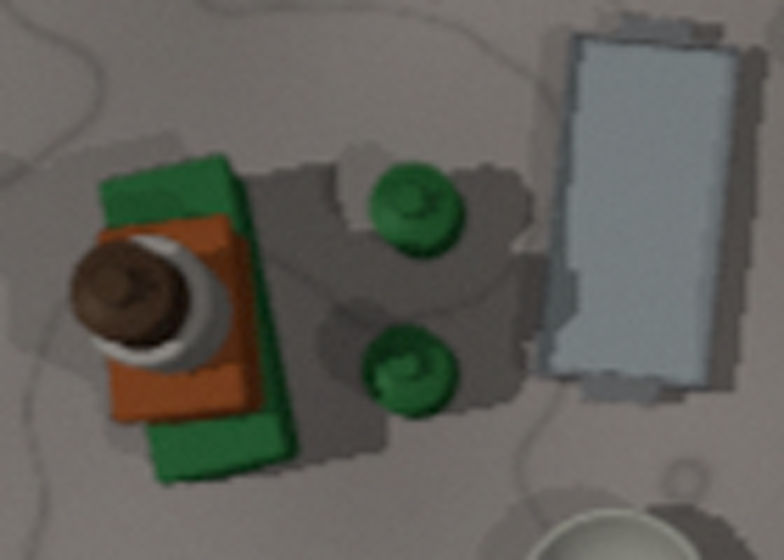

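View pics/cb.png

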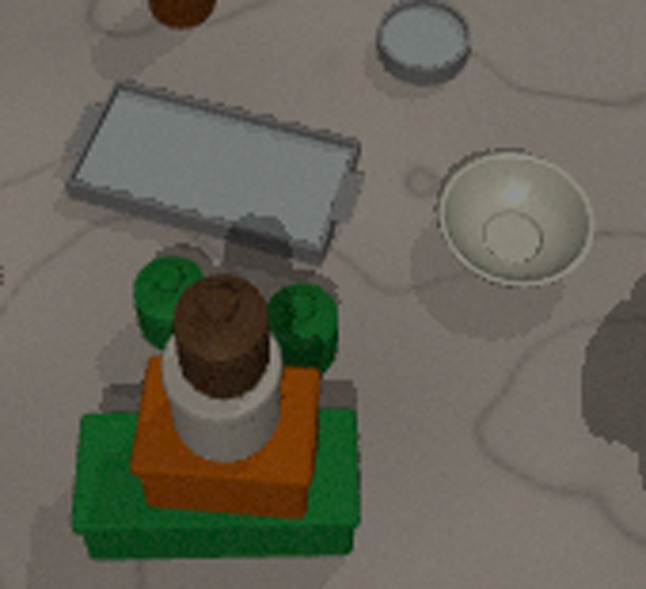

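View pics/cc.png

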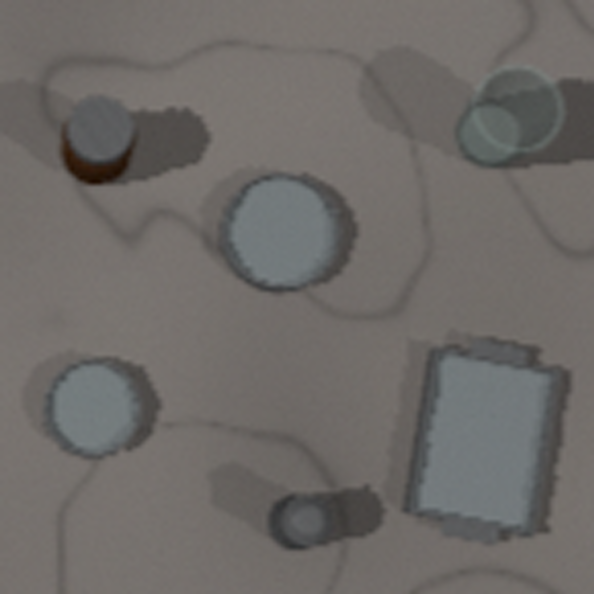

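```bash
cat > fit.py <<'E'
from h import *
from scipy.optimize import minimize
S=4
def poly(img,c,P,val):
    p=proj(c,P); p=((p+0.5)*S*16-8).astype(np.int32)
    h=cv2.convexHull(p); cv2.fillConvexPoly(img,h,val,lineType=cv2.LINE_8,shift=4)
th=np.linspace(0,2*np.pi,48,endpoint=False)
def ring(x,y,r,z): return np.c_[x+r*np.cos(th),y+r*np.sin(th),0*th+z]
def rect(x,y,a,L,W,z):
    c,s=np.cos(a),np.sin(a)
    q=np.array([[L,W],[-L,W],[-L,-W],[L,-W]])/2@np.array([[c,s],[-s,c]])
    return np.c_[q+[x,y],np.full(4,z)]
def down(m): return cv2.resize(m.astype(np.float32),None,fx=1/S,fy=1/S,interpolation=cv2.INTER_AREA)
def hsv(im): return cv2.cvtColor(im,cv2.COLOR_RGB2HSV).astype(int)
E
python3 - <<'E'
from fit import *
im={c:bot.read_camera(c) for c in("top","side")}
import pickle
D=pickle.load(open("m0.pkl","rb"))
def bedmask(c,box):
    I=im[c].astype(int);l,t,r,b=box
    m=np.zeros(I.shape[:2],bool)
    sub=I[t-6:b+6,l-6:r+6]
    g=sub.sum(2)/3; blue=sub[...,2]-sub[...,0]
    m[t-6:b+6,l-6:r+6]=(blue>8)&(g>95)
    return m
boxes={("small_round_tray","top"):[248,215,276,242],("small_round_tray","side"):[269,198,296,223],
("large_round_tray","top"):[294,171,325,203],("large_round_tray","side"):[233,159,263,183],
("short_tray","top"):[340,215,377,262],("short_tray","side"):[278,131,325,162],
("long_tray","top"):[196,153,233,222],("long_tray","side"):[187,222,266,269]}
spec={"small_round_tray":(.032,),"large_round_tray":(.040,),"short_tray":(.114,.084),"long_tray":(.178,.086)}
for n,sp in spec.items():
    for cams in(("top",),("side",),("top","side")):
        M={c:bedmask(c,boxes[n,c]) for c in cams}
        def pred(p,c):
            out=[]
            for z in(.012,.020):
                a=np.zeros((384*S,512*S),np.uint8)
                poly(a,c,ring(p[0],p[1],sp[0],z) if len(sp)==1 else rect(p[0],p[1],p[2],*sp,z),1); out.append(a)
            return down(out[0]&out[1])
        f=lambda p:sum(np.abs(pred(p,c)-M[c]).sum() for c in cams)
        c=cams[0];v,u=np.nonzero(M[c]); x0=ray(c,u.mean(),v.mean(),.012)
        P=list(x0[:2])
        if len(sp)==2:
            P.append(min(np.linspace(0,np.pi,24),key=lambda a:f(P+[a])))
        st=np.array([P]+[[P[j]+(d if j==i else 0) for j in range(len(P))] for i,d in enumerate([.006,.006,.1][:len(P)])])
        r=minimize(f,P,method="Nelder-Mead",options=dict(initial_simplex=st,xatol=1e-4,fatol=.1))
        print(n,cams,r.x,"yawdeg",np.degrees(r.x[2]) if len(sp)==2 else "",r.fun,[int(M[c].sum()) for c in cams])
E
```

```text
small_round_tray ('top',) [ 0.4821 -0.0802] yawdeg  197.375 [181]
small_round_tray ('side',) [nan nan] yawdeg  0.0 [0]
small_round_tray ('top', 'side') [ 0.4849 -0.0818] yawdeg  474.0 [181, 0]
large_round_tray ('top',) [ 0.6116 -0.2169] yawdeg  307.5625 [249]
large_round_tray ('side',) [nan nan] yawdeg  0.0 [0]
large_round_tray ('top', 'side') [ 0.6118 -0.22  ] yawdeg  634.5625 [249, 0]
short_tray ('top',) [ 0.461  -0.3567  2.9546] yawdeg 169.28696621727735 560.8125 [547]
short_tray ('side',) [nan nan  0.] yawdeg 0.0 0.0 [0]
short_tray ('top', 'side') [ 0.4592 -0.3585  2.8923] yawdeg 165.7189232496789 1086.6875 [547, 0]
long_tray ('top',) [0.6103 0.0627 3.0222] yawdeg 173.1609650960624 825.75 [902]
long_tray ('side',) [nan nan  0.] yawdeg 0.0 0.0 [0]
long_tray ('top', 'side') [0.6101 0.0603 3.03  ] yawdeg 173.60895574684366 2562.4375 [902, 0]<stdin>:27: RuntimeWarning: Mean of empty slice.
  ret = ret.dtype.type(ret / rcount)
fit.py:5: RuntimeWarning: invalid value encountered in cast
  p=proj(c,P); p=((p+0.5)*S*16-8).astype(np.int32)
```

```bash
cat > stack.py <<'E'
from fit import *
def labels(im,c,box):
    H=hsv(im);h,s,v=H[...,0],H[...,1],H[...,2]
    L=np.zeros(h.shape,int)
    L[(h>45)&(h<80)&(s>120)&(v>35)]=1
    L[(h<14)&(s>170)&(v>90)]=2
    L[(s<45)&(v>128)]=3
    L[(h<20)&(s>70)&(s<185)&(v<110)]=4
    k=np.zeros_like(L);l,t,r,b=box;k[t:b,l:r]=1
    return L*k
BOX={"top":(105,165,158,245),"side":(180,262,272,352)}
def render(p,c,keep=(1,1,1,1)):
    a=np.zeros((384*S,512*S),np.uint8)
    lx,ly,la,sx,sy,sa,rx,ry,px,py=p
    both=lambda f:np.r_[f(0),f(1)]
    if keep[0]: poly(a,c,np.r_[rect(lx,ly,la,.16,.068,0),rect(lx,ly,la,.16,.068,.06)],1)
    if keep[1]: poly(a,c,np.r_[rect(sx,sy,sa,.096,.066,.06),rect(sx,sy,sa,.096,.066,.12)],2)
    if keep[2]: poly(a,c,np.r_[ring(rx,ry,.031,.12),ring(rx,ry,.031,.18)],3)
    if keep[3]: poly(a,c,np.r_[ring(px,py,.023,.18),ring(px,py,.023,.225),ring(px,py,.008,.24)],4)
    return a
E
python3 - <<'E'
from stack import *
im={c:bot.read_camera(c) for c in("top","side")}
L={c:labels(im[c],c,BOX[c]) for c in im}
# drop green pots: only label-1 near stack; largest component
for c in L:
    for k in(1,2,3,4): 
        m=L[c]==k; n,cc,st,_=cv2.connectedComponentsWithStats(m.astype(np.uint8))
        if k!=1 and n>1:
            b=1+np.argmax(st[1:,4]); L[c][m&(cc!=b)]=0
    print(c,[(L[c]==k).sum() for k in(1,2,3,4)])
    vis=np.array([[40,40,40],[0,160,0],[255,128,0],[255,255,255],[120,60,20]],np.uint8)[L[c]]
    l,t,r,b=BOX[c];cv2.imwrite(f"pics/lab_{c}.png",cv2.resize(vis[t:b,l:r,::-1],None,fx=5,fy=5,interpolation=cv2.INTER_NEAREST))
np.savez("lab.npz",**L)
E
cat > fs.py <<'E'
from stack import *
L=dict(np.load("lab.npz"))
m=L["top"]==2;v,u=np.nonzero(m);o=ray("top",u.mean(),v.mean(),.11)[:2]
p0=np.array([o[0],o[1],np.pi/2,o[0],o[1],np.pi/2,o[0],o[1],o[0],o[1]])
def f(p,cams=("top","side")):
    e=0
    for c in cams:
        a=render(p,c)
        for k in(1,2,3,4): e+=np.abs(down(a==k)-(L[c]==k)).sum()
    return e
for cams in(("top","side"),("top",),("side",)):
    p=p0.copy()
    for d in(.01,.004,.002):
        for sl in(slice(0,3),slice(3,6),slice(6,8),slice(8,10),slice(0,3),slice(3,6),slice(6,8)):
            def g(q):
                r=p.copy();r[sl]=q;return f(r,cams)
            q=p[sl];st=np.array([q]+[[q[j]+((d if j<2 else d*15) if i==j else 0) for j in range(len(q))] for i in range(len(q))])
            p[sl]=minimize(g,q,method="Nelder-Mead",options=dict(initial_simplex=st,xatol=1e-4,fatol=.1,maxiter=60)).x
    print(cams,p,f(p,cams))
E
python3 fs.py
```

```text
top [np.int64(544), np.int64(171), np.int64(5), np.int64(309)]
side [np.int64(2101), np.int64(216), np.int64(55), np.int64(608)]
('top', 'side') [0.5226 0.2351 1.92   0.5374 0.2658 1.8944 0.5362 0.2715 0.5374 0.2795] 4840.25
('top',) [0.5486 0.2927 0.2299 0.5296 0.2998 1.6313 0.5423 0.285  0.5396 0.2816] 1005.0
('side',) [0.5212 0.2321 1.9016 0.5345 0.2642 1.8348 0.5307 0.274  0.5371 0.2792] 2945.5
```

```bash
python3 - <<'E'
from stack import *
t=cv2.imread("pics/top0.png")[:,:,::-1];s=cv2.imread("pics/side0.png")[:,:,::-1]
for n,I in(("t",t),("s",s)): 
    I=cv2.medianBlur(np.ascontiguousarray(I),3);H=hsv(I)
    pts={"t":dict(bed=(215,190),bedshadow=(203,198),srt=(262,229),lrt=(308,186),st=(357,237),table=(230,230),shadow=(160,200),white=(138,207),brown=(121,205),orange=(132,220),orside=(144,215),green=(128,182),grside=(150,220),rim=(199,200)),
     "s":dict(bed=(230,240),bedsh=(237,262),srt=(281,210),lrt=(247,170),st=(300,148),table=(300,320),shadow=(200,303),white=(228,315),white2=(217,300),brown=(228,280),brside=(230,297),orange=(210,315),orside=(225,330),green=(195,320),grside=(220,341),rimside=(230,260),wt=(243,300))}[n]
    for k,(u,v) in pts.items(): print(n,k,I[v,u],H[v,u])
E
```

```text
t bed [116 123 125] [ 97  18 125]
t bedshadow [115 122 123] [ 94  17 123]
t srt [116 123 125] [ 97  18 125]
t lrt [115 121 124] [100  19 124]
t st [115 121 124] [100  19 124]
t table [122 117 113] [ 13  19 122]
t shadow [75 72 69] [15 20 75]
t white [65 63 60] [18 20 65]
t brown [53 40 30] [ 13 111  53]
t orange [116  61  28] [ 11 193 116]
t orside [59 30 13] [ 11 199  59]
t green [33 83 44] [ 67 154  83]
t grside [15 45 22] [ 67 170  45]
t rim [77 81 83] [100  18  83]
s bed [117 122 119] [ 72  10 122]
s bedsh [46 45 44] [15 11 46]
s srt [115 120 119] [ 84  11 120]
s lrt [116 122 119] [ 75  13 122]
s st [116 120 119] [ 83   9 120]
s table [108 101  95] [ 14  31 108]
s shadow [69 64 60] [13 33 69]
s white [101  97  89] [ 20  30 101]
s white2 [119 114 105] [ 19  30 119]
s brown [60 41 23] [ 15 157  60]
s brside [44 28 16] [ 13 162  44]
s orange [113  54  11] [ 13 230 113]
s orside [94 44  3] [ 14 247  94]
s green [20 87 35] [ 67 196  87]
s grside [11 65 23] [ 67 212  65]
s rimside [62 62 60] [30  8 62]
s wt [106  73  60] [  8 111 106]
```

```bash
cat >> stack.py <<'E'
def avg(c,n=3): return cv2.medianBlur(np.mean([bot.read_camera(c) for _ in range(n)],0).astype(np.uint8),3)
def labels(im,c,box):
    H=hsv(im);h,s,v=H[...,0],H[...,1],H[...,2]
    L=np.zeros(h.shape,int);T=165 if c=="top" else 200
    L[(h>50)&(h<80)&(s>110)]=1
    L[(h<18)&(s>T)]=2
    L[(h<22)&(s>70)&(s<=T)&(v<85)]=4
    k=np.zeros_like(L);l,t,r,b=box;k[t:b,l:r]=1
    L=L*k
    if c=="side": L[:303][L[:303]==1]=0
    for q in(1,2,4):
        m=L==q;n,cc,st,_=cv2.connectedComponentsWithStats(m.astype(np.uint8))
        if q==4: L[m&(st[cc,4]!=st[1:,4].max())]=0
        else: L[m&(st[cc,4]<30)]=0
    return L
E
sed -i 's/for k in(1,2,3,4): e+=/for k in(1,2,4): e+=/' fs.py
python3 - <<'E'
from stack import *
for c in("top","side"):
    im=avg(c); np.save(f"im_{c}.npy",im)
L={c:labels(np.load(f"im_{c}.npy"),c,BOX[c]) for c in BOX}
for c in L:
    vis=np.array([[40,40,40],[0,160,0],[255,128,0],[255,255,255],[120,60,20]],np.uint8)[L[c]]
    l,t,r,b=BOX[c];cv2.imwrite(f"pics/lab_{c}.png",cv2.resize(vis[t:b,l:r,::-1],(b-t)and((r-l)*5,(b-t)*5),interpolation=cv2.INTER_NEAREST))
np.savez("lab.npz",**L)
a=cv2.imread("pics/lab_top.png");b=cv2.imread("pics/lab_side.png");h=max(a.shape[0],b.shape[0])
p=lambda x:np.pad(x,((0,h-x.shape[0]),(0,5),(0,0)),constant_values=128)
cv2.imwrite("pics/lab.png",np.hstack([p(a),p(b)])[:600,:800])
E
python3 fs.py
cat > tray.py <<'E'
from fit import *
im={c:np.load(f"im_{c}.npy") for c in("top","side")}
def bedmask(c,box):
    I=im[c].astype(int);l,t,r,b=box
    m=np.zeros(I.shape[:2],bool)
    m[t-4:b+4,l-4:r+4]=((I[...,1]-I[...,0]>=2)&(I[...,1]>90)&(I[...,1]<140)&(I[...,1]-I[...,2]<8))[t-4:b+4,l-4:r+4]
    n,cc,st,_=cv2.connectedComponentsWithStats(m.astype(np.uint8))
    return cc==1+np.argmax(st[1:,4])
boxes={("small_round_tray","top"):[248,215,276,242],("small_round_tray","side"):[269,198,296,223],
("large_round_tray","top"):[294,171,325,203],("large_round_tray","side"):[233,159,263,183],
("short_tray","top"):[340,215,377,262],("short_tray","side"):[278,131,325,162],
("long_tray","top"):[196,153,233,222],("long_tray","side"):[187,222,266,269]}
spec={"small_round_tray":(.032,),"large_round_tray":(.040,),"short_tray":(.114,.084),"long_tray":(.178,.086)}
for n,sp in spec.items():
    for cams in(("top",),("side",),("top","side")):
        M={c:bedmask(c,boxes[n,c]) for c in cams}
        def pred(p,c):
            out=[]
            for z in(.012,.020):
                a=np.zeros((384*S,512*S),np.uint8)
                poly(a,c,ring(p[0],p[1],sp[0],z) if len(sp)==1 else rect(p[0],p[1],p[2],*sp,z),1); out.append(a)
            return down(out[0]&out[1])
        f=lambda p:sum(np.abs(pred(p,c)-M[c]).sum() for c in cams)
        c=cams[0];v,u=np.nonzero(M[c]); x0=ray(c,u.mean(),v.mean(),.012)
        P=list(x0[:2])
        if len(sp)==2: P.append(min(np.linspace(0,np.pi,24),key=lambda a:f(P+[a])))
        st=np.array([P]+[[P[j]+(d if j==i else 0) for j in range(len(P))] for i,d in enumerate([.006,.006,.1][:len(P)])])
        r=minimize(f,P,method="Nelder-Mead",options=dict(initial_simplex=st,xatol=1e-4,fatol=.1))
        print(n,cams,r.x,"yawdeg",np.degrees(r.x[2]) if len(sp)==2 else "",r.fun,[int(M[c].sum()) for c in cams])
E
python3 tray.py
```

```text
('top', 'side') [0.5342 0.2455 2.2065 0.5294 0.2627 1.6714 0.541  0.2783 0.5374 0.2792] 3384.0
('top',) [0.5482 0.2926 0.2392 0.5401 0.2867 3.2689 0.5403 0.2839 0.538  0.2819] 393.875
('side',) [0.5492 0.2364 1.8287 0.5341 0.2632 1.6762 0.5394 0.2769 0.5378 0.2771] 1997.8125
small_round_tray ('top',) [ 0.4832 -0.0801] yawdeg  42.125 [370]
small_round_tray ('side',) [ 0.4829 -0.0785] yawdeg  21.625 [267]
small_round_tray ('top', 'side') [ 0.4829 -0.0795] yawdeg  68.375 [370, 267]
large_round_tray ('top',) [ 0.6107 -0.2178] yawdeg  40.875 [548]
large_round_tray ('side',) [ 0.6089 -0.2162] yawdeg  21.0625 [324]
large_round_tray ('top', 'side') [ 0.6101 -0.2169] yawdeg  68.3125 [548, 324]
short_tray ('top',) [ 0.4591 -0.3572  2.9397] yawdeg 168.43235242636817 80.0 [1072]
short_tray ('side',) [ 0.4584 -0.357   2.9518] yawdeg 169.12705054798715 32.25 [515]
short_tray ('top', 'side') [ 0.4593 -0.3572  2.9469] yawdeg 168.8452282922524 112.375 [1072, 515]
long_tray ('top',) [0.6085 0.0619 3.0428] yawdeg 174.34225539367017 158.375 [1640]
long_tray ('side',) [0.6075 0.0623 3.0475] yawdeg 174.61093796444172 115.4375 [1636]
long_tray ('top', 'side') [0.6077 0.0621 3.0458] yawdeg 174.51383281819218 274.625 [1640, 1636]
```

View pics/lab.png

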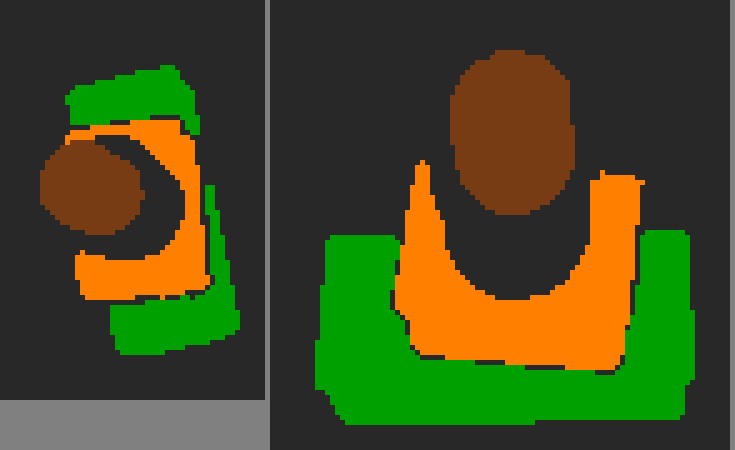

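```bash
sed -i 's/np.pi\/2/0.15/g' fs.py; python3 fs.py
```

```text
('top', 'side') [0.5464 0.2829 0.2286 0.5398 0.2791 0.1148 0.5397 0.278  0.5374 0.2796] 1131.0625
('top',) [0.5471 0.2922 0.2339 0.5401 0.2864 0.1207 0.5403 0.2838 0.5383 0.2832] 394.1875
('side',) [0.5463 0.282  0.226  0.5387 0.2785 0.1363 0.5404 0.2771 0.5376 0.2783] 449.25
```

```bash
cat > ov.py <<'E'
from stack import *
def overlay(p,out,imd=None,keep=(1,1,1,1),boxes=BOX):
    o=[]
    for c in("top","side"):
        im=imd[c] if imd else np.load(f"im_{c}.npy"); l,t,r,b=boxes[c];l-=5;t-=8;r+=5;b+=8
        F=8 if c=="top" else 4
        a=render(p,c,keep)
        big=cv2.resize(im[t:b,l:r,::-1],None,fx=F,fy=F,interpolation=cv2.INTER_CUBIC)
        big=np.clip(big*1.8,0,255).astype(np.uint8)
        A=cv2.resize(a[t*S:b*S,l*S:r*S],(big.shape[1],big.shape[0]),interpolation=cv2.INTER_NEAREST)
        e=cv2.morphologyEx(A,cv2.MORPH_GRADIENT,np.ones((2,2),np.uint8))>0
        big[e]=(255,0,255); o.append(big)
    h=max(x.shape[0] for x in o)
    o=[np.pad(x,((0,h-x.shape[0]),(0,4),(0,0))) for x in o]
    r=np.hstack(o); k=min(1,800/r.shape[1],600/r.shape[0])
    cv2.imwrite(out,cv2.resize(r,None,fx=k,fy=k,interpolation=cv2.INTER_AREA))
E
python3 - <<'E'
from ov import *
overlay([0.5464,0.2829,0.2286,0.5398,0.2791,0.1148,0.5397,0.278,0.5374,0.2796],"pics/ov1.png")
E
```

```text
(no output)
```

View pics/ov1.png

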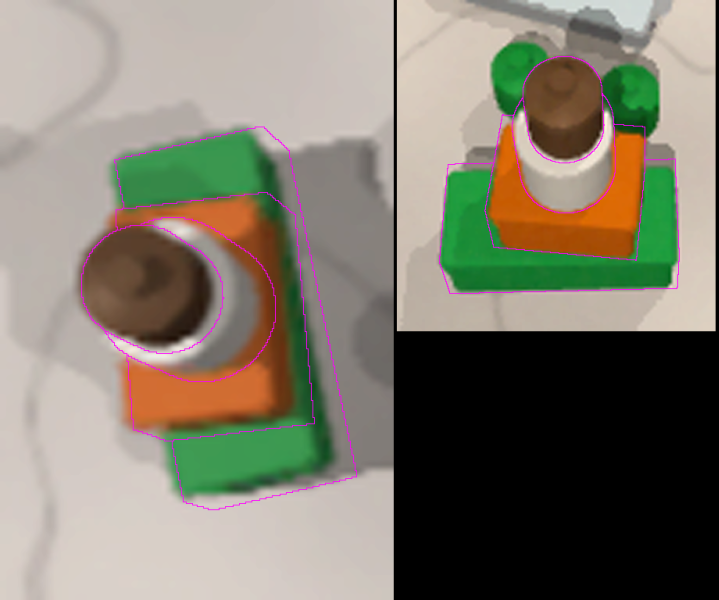

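```bash
cat > fs2.py <<'E'
from stack import *
import stack, ov
def render(p,c,keep=(1,1,1,1)):
    a=np.zeros((384*S,512*S),np.uint8)
    lx,ly,la,sx,sy,sa,rx,ry,px,py,i,h=p[:12]
    def box(x,y,an,L,W,z,v):
        poly(a,c,np.r_[rect(x,y,an,L-2*i,W-2*i,z),rect(x,y,an,L,W,z+h),rect(x,y,an,L,W,z+.058)],v)
    if keep[0]: box(lx,ly,la,.16,.068,0,1)
    if keep[1]: box(sx,sy,sa,.096,.066,.06,2)
    if keep[2]: poly(a,c,np.r_[ring(rx,ry,.031-i,.12),ring(rx,ry,.031,.12+h),ring(rx,ry,.031,.18)],3)
    if keep[3]: poly(a,c,np.r_[ring(px,py,.023,.18),ring(px,py,.023,.225),ring(px,py,.008,.24)],4)
    return a
stack.render=render; ov.render=render
if __name__=="__main__":
  L=dict(np.load("lab.npz"))
  def f(p,cams=("top","side")):
    if p[10]<0 or p[10]>.012 or p[11]<0.001 or p[11]>.057: return 1e5
    e=0
    for c in cams:
        a=render(p,c)
        for k in(1,2,4): e+=np.abs(down(a==k)-(L[c]==k)).sum()
    return e
  p0=np.array([.546,.283,.229,.54,.28,.115,.54,.278,.538,.28,.004,.04])
  for cams in(("top","side"),("top",),("side",)):
    p=p0.copy()
    for d in(.006,.003,.0015):
        for sl in(slice(10,12),slice(0,3),slice(3,6),slice(6,8),slice(8,10),slice(10,12),slice(0,3),slice(3,6),slice(6,8)):
            def g(q):
                r=p.copy();r[sl]=q;return f(r,cams)
            q=p[sl];st=np.array([q]+[[q[j]+((d if j<2 else d*15) if i==j else 0) for j in range(len(q))] for i in range(len(q))])
            p[sl]=minimize(g,q,method="Nelder-Mead",options=dict(initial_simplex=st,xatol=1e-4,fatol=.1,maxiter=60)).x
    print(cams,p,f(p,cams))
    if len(cams)==2: ov.overlay(p,"pics/ov2.png")
E
python3 fs2.py
```

```text
('top', 'side') [0.5456 0.2869 0.2315 0.538  0.2828 0.1211 0.5381 0.2821 0.5373 0.2796
 0.0046 0.0565] 556.0625
('top',) [0.5461 0.2847 0.2331 0.5391 0.2796 0.1168 0.5368 0.2756 0.538  0.2813
 0.0078 0.055 ] 221.875
('side',) [0.5458 0.2852 0.2269 0.5376 0.2815 0.1093 0.5387 0.2812 0.5376 0.2784
 0.0032 0.0566] 293.5
```

View pics/ov2.png

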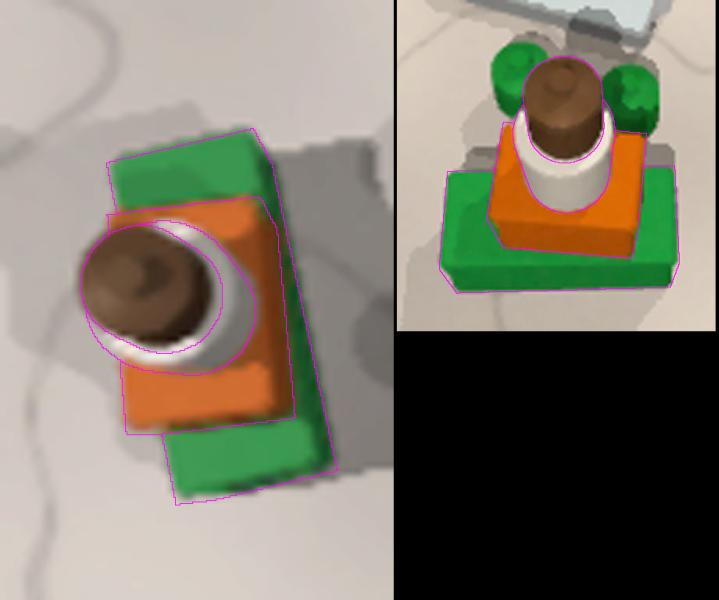

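```bash
cat > go.py <<'E'
import sys
from h import *
# usage: go.py x y z jawdeg|keep
def plan(x,y,z,j=None):
    s=bot.observe();R=np.array(s["eef_rot"]);p=np.array(s["ee_pos"])
    d=R.T@(np.array([x,y,z])-p)
    a=np.degrees(np.arctan2(R[1,0],R[0,0]))
    roll=0 if j is None else -((j-a+90)%180-90)
    print("t",round(float(s["time"]),2),"pos",p,"jaw",round(a,2),"tilt",np.round(R[2],3),"width",round(float(s["width"]),3),"F",np.array(s["wrist_force"]).round(1),"q",np.array(s["q"]).round(2))
    print("shift mm",(d*1000).round(1),"roll",round(roll,1),"minrows",np.linalg.norm(d)/.0625,abs(roll)/10.7)
if __name__=="__main__":
    a=sys.argv[1:];plan(*map(float,a[:3]),None if len(a)<4 else float(a[3]))
E
python3 go.py .5375 .2795 .30; python3 go.py .5375 .2795 .192
python3 - <<'E'
from h import *
for n,u,v,z in(("g1",174,187,.05),("g2",173,215,.05),("tumbler",367,158,.088),("jar",265,161,.08),("grinder",313,257,.06),("bowl",210,260,.05)): print(n,ray("top",u,v,z))
E
```

```text
t 1.7 pos [0.2054 0.5903 0.1987] jaw 70.82 tilt [-0. -1.  0.] width 1.001 F [ 0.2  0.6 -1.1] q [ 1.17  0.31  1.63  0.    1.2  -0.07]
shift mm [-184.4 -101.3 -415.8] roll 0 minrows 7.4561949053741685 0.0
t 1.7 pos [0.2054 0.5903 0.1987] jaw 70.82 tilt [-0. -1.  0.] width 1.001 F [ 0.2  0.6 -1.1] q [ 1.17  0.31  1.63  0.    1.2  -0.07]
shift mm [-184.4    6.7 -415.8] roll 0 minrows 7.27856582284789 0.0
g1 [0.6037 0.1753 0.05  ]
g2 [0.5227 0.1767 0.05  ]
tumbler [ 0.679  -0.3752  0.088 ]
jar [ 0.6728 -0.0861  0.08  ]
grinder [ 0.4017 -0.219   0.06  ]
bowl [0.3949 0.0703 0.05  ]
```

Call:
play_rows(motion=[[0,-0.06,0,0],[-0.02,-0.101,-0.05,0],[-0.045,-0.101,-0.1,0],[-0.07,-0.101,-0.16,0],[-0.095,-0.101,-0.215,0],[-0.12,-0.101,-0.27,0],[-0.145,-0.101,-0.325,0],[-0.165,-0.101,-0.375,0],[-0.184,-0.101,-0.416,0],[-0.184,-0.101,-0.416,0]], jaw=-1, newtons=40)

```text
time: 2.95
ee_pos: [0.5399, 0.2772, 0.2994]
eef_rot: [[0.333, 0.0, -0.943], [0.943, -0.001, 0.333], [-0.001, -1.0, -0.001]]
wrist_force: [-0.8, 0.6, -0.3]
width: 1.003
```

```bash
python3 go.py .5375 .2795 .192
```

```text
t 2.95 pos [0.5399 0.2772 0.2994] jaw 70.55 tilt [-0.001 -1.    -0.001] width 1.003 F [-0.8  0.6 -0.3] q [ 0.4   0.2   1.56 -0.    1.38 -0.83]
shift mm [  1.4 107.4   3.1] roll 0 minrows 1.719801047560055 0.0
```

Call:
play_rows(motion=[[0.001,0.03,0.003,0],[0.001,0.06,0.003,0],[0.001,0.09,0.003,0],[0.001,0.107,0.003,0],[0.001,0.107,0.003,0]])

```text
time: 3.58
ee_pos: [0.536, 0.2792, 0.191]
eef_rot: [[0.332, -0.003, -0.943], [0.943, -0.002, 0.332], [-0.003, -1.0, 0.002]]
wrist_force: [-0.1, 0.7, -0.4]
width: 1.005
```

```bash
cat > look.py <<'E'
import sys
from h import *
out=sys.argv[1]; o=[]
cx={"top":None,"side":None}
for k,c in enumerate(("top","side")):
    im=bot.read_camera(c)[:,:,::-1]
    P=np.array([list(map(float,sys.argv[2:5]))]);u,v=proj(c,P)[0].astype(int)
    l=min(max(u-45,0),512-90);t=min(max(v-50,0),384-100)
    print(c,"crop origin",l,t)
    o.append(np.clip(cv2.resize(im[t:t+100,l:l+90],None,fx=4.4,fy=4.4,interpolation=cv2.INTER_CUBIC)*1.7,0,255).astype(np.uint8))
cv2.imwrite("pics/"+out,np.hstack(o))
E
python3 look.py a1.png .5375 .2795 .2;python3 go.py .5375 .2795 .192
```

```text
top crop origin 79 152
side crop origin 182 239
t 3.67 pos [0.538  0.2797 0.1935] jaw 70.57 tilt [ 0.001 -1.    -0.002] width 0.997 F [-0.1 -0.1  0.4] q [ 0.41  0.28  1.69 -0.    1.18 -0.82]
shift mm [-0.4  1.5  0.4] roll 0 minrows 0.025967635432443816 0.0
```

View pics/a1.png

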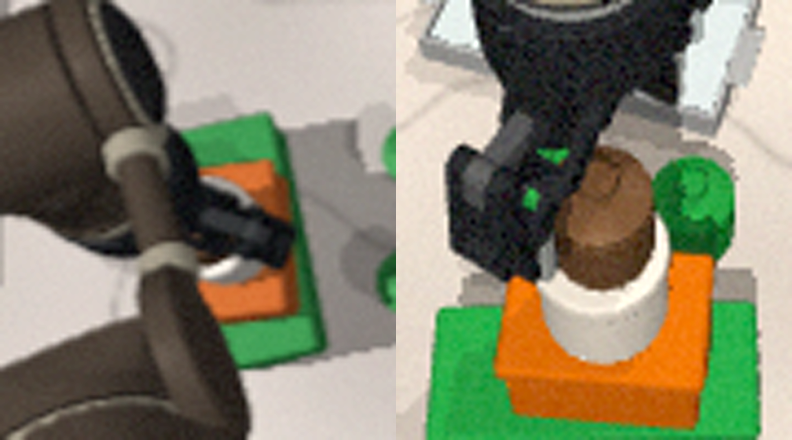

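Call:
play_rows(motion=[[0,0.001,0,0],[0,0.001,0,0],[0,0.001,0,0],[0,0.001,0,0],[0,0.001,0,0],[0,0.001,0,0]], jaw=1, newtons=40)

```text
time: 4.42
ee_pos: [0.539, 0.2805, 0.1942]
eef_rot: [[0.333, 0.005, -0.943], [0.943, 0.002, 0.333], [0.003, -1.0, -0.004]]
wrist_force: [-0.9, 1.3, 5.7]
width: 0.493
```

```bash
python3 look.py a2.png .5375 .2795 .2;python3 go.py .5375 .2795 .3
```

```text
top crop origin 79 152
side crop origin 182 239
t 4.53 pos [0.539  0.2804 0.1941] jaw 70.57 tilt [ 0.003 -1.    -0.004] width 0.491 F [-0.1  1.1  5. ] q [ 0.41  0.28  1.68 -0.    1.18 -0.82]
shift mm [  -1.1 -105.9    0.7] roll 0 minrows 1.694375506939883 0.0
```

View pics/a2.png

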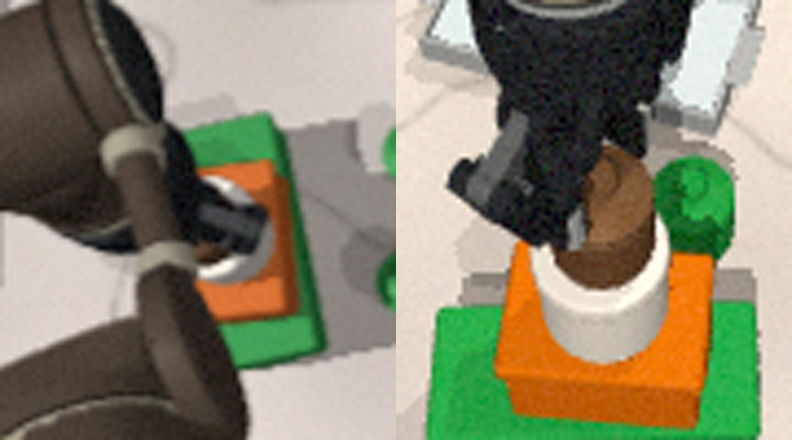

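Call:
play_rows(motion=[[0,-0.01,0,0],[0,-0.02,0,0],[0,-0.05,0,0],[0,-0.08,0,0],[0,-0.08,0,0]])

```text
time: 5.15
ee_pos: [0.5406, 0.281, 0.2779]
eef_rot: [[0.333, 0.011, -0.943], [0.943, 0.004, 0.333], [0.007, -1.0, -0.009]]
wrist_force: [0.5, -0.1, -0.1]
width: -0.006
```

```bash
python3 look.py a3.png .5375 .2795 .2;python3 go.py .483 -.0795 .15; python3 go.py .483 -.0795 .15 40
```

```text
top crop origin 79 152
side crop origin 182 239
t 5.25 pos [0.5384 0.2801 0.2739] jaw 70.57 tilt [ 0.003 -1.    -0.004] width -0.001 F [ 0.3 -0.6 -0.6] q [ 0.41  0.21  1.6  -0.    1.32 -0.82]
shift mm [-357.9  123.2  -66.9] roll 0 minrows 6.150110685948756 0.0
t 5.25 pos [0.5384 0.2801 0.2739] jaw 70.57 tilt [ 0.003 -1.    -0.004] width -0.001 F [ 0.3 -0.6 -0.6] q [ 0.41  0.21  1.6  -0.    1.32 -0.82]
shift mm [-357.9  123.2  -66.9] roll 30.6 minrows 6.150110685948756 2.8570115115296906
```

View pics/a3.png

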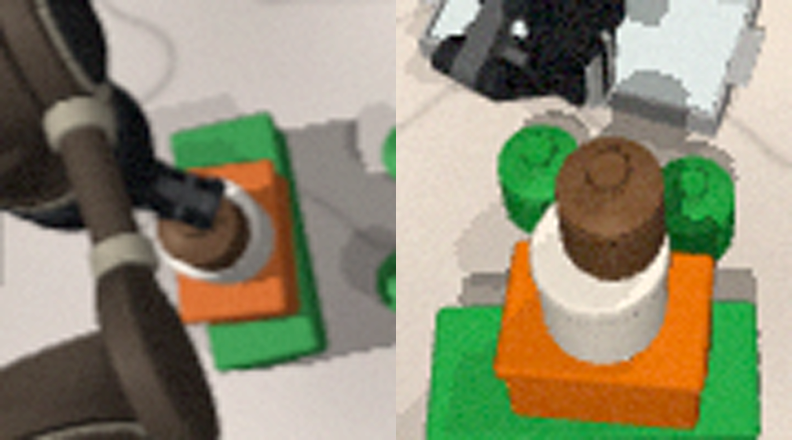

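```bash
python3 - <<'E'
from h import *
s=bot.observe();p=np.array(s["ee_pos"]);R=np.array(s["eef_rot"])
o=[]
for c in("top","side"):
    im=np.ascontiguousarray(np.clip(bot.read_camera(c)[:,:,::-1]*1.7,0,255).astype(np.uint8))
    u0,v0=proj(c,[p])[0].astype(int);l=max(u0-50,0);t=max(v0-60,0)
    b=cv2.resize(im[t:t+110,l:l+90],None,fx=4.4,fy=4.4,interpolation=cv2.INTER_CUBIC)
    for P,col in((p,(0,0,255)),(p-R[:,1]*.05,(255,0,255)),(p+R[:,0]*.05,(255,255,0)),(p+R[:,2]*.03,(0,255,255))):
        u,v=proj(c,[P])[0];cv2.drawMarker(b,(int((u+.5-l)*4.4),int((v+.5-t)*4.4)),col,0,14,2)
    o.append(b)
h=max(x.shape[0] for x in o);cv2.imwrite("pics/tcp.png",np.hstack([np.pad(x,((0,h-x.shape[0]),(0,3),(0,0))) for x in o]))
E
```

View pics/tcp.png

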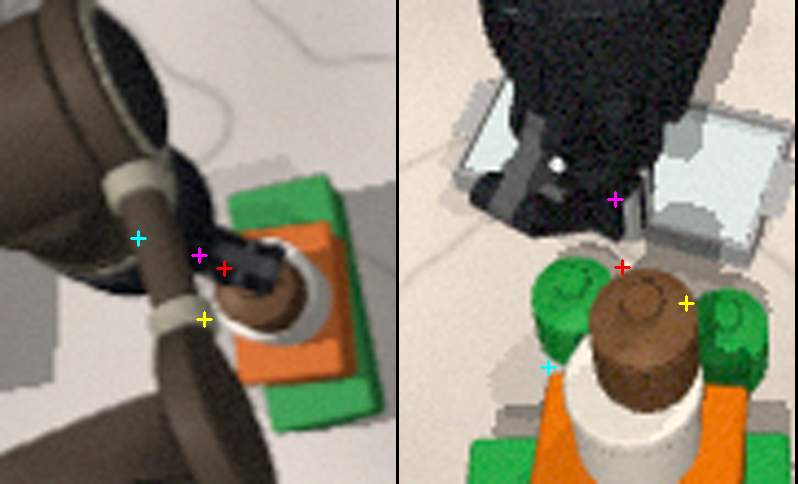

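```bash
python3 - <<'E'
from h import *
for z in(.2,.22,.25): print(z,ray("top",146,208,z),ray("side",213.6,301.5,z), ray("side",200,297,z),ray("side",217.5,299,z))
j=np.array([.333,.943,0]);
for s in(-.057,-.0425,.0425,.057): print(s,[proj(c,[np.array([.538,.28,z])+s*j for z in(.194,.213,.25)]).round(1).tolist() for c in("top","side")])
E
```

```text
0.2 [0.5244 0.2239 0.2   ] [0.5573 0.3089 0.2   ] [0.5843 0.3055 0.2   ] [0.5515 0.3027 0.2   ]
0.22 [0.5219 0.2198 0.22  ] [0.5532 0.3177 0.22  ] [0.5794 0.3144 0.22  ] [0.5477 0.3117 0.22  ]
0.25 [0.5181 0.2138 0.25  ] [0.5471 0.3309 0.25  ] [0.5721 0.3278 0.25  ] [0.5418 0.3252 0.25  ]
-0.057 [[[145.5, 210.4], [144.0, 209.5], [140.9, 207.7]], [[243.8, 267.9], [243.7, 262.9], [243.3, 252.6]]]
-0.0425 [[[140.2, 208.5], [138.6, 207.6], [135.3, 205.7]], [[239.9, 273.6], [239.6, 268.6], [239.1, 258.4]]]
0.0425 [[[109.2, 197.7], [107.1, 196.6], [102.9, 194.4]], [[214.9, 309.1], [214.1, 304.6], [212.5, 295.1]]]
0.057 [[[103.9, 195.8], [101.7, 194.7], [97.4, 192.4]], [[210.3, 315.7], [209.4, 311.2], [207.5, 301.9]]]
```

```bash
python3 go.py .52 .08 .25
```

```text
t 5.35 pos [0.5377 0.2798 0.2724] jaw 70.57 tilt [ 0.001 -1.    -0.002] width 0.0 F [-0.3 -0.1  0.3] q [ 0.41  0.21  1.6  -0.    1.32 -0.82]
shift mm [-194.3   22.3  -49.8] roll 0 minrows 3.229346574920991 0.0
```

Call:
play_rows(motion=[[0,-0.02,0,0],[-0.05,-0.02,-0.015,0],[-0.1,-0.02,-0.03,0],[-0.15,0,-0.045,0],[-0.195,0.02,-0.05,0],[-0.195,0.02,-0.05,0],[-0.195,0.02,-0.05,0]])

```text
time: 6.22
ee_pos: [0.5206, 0.0796, 0.2532]
eef_rot: [[0.333, 0.003, -0.943], [0.943, 0.001, 0.333], [0.002, -1.0, -0.002]]
wrist_force: [0.0, 0.7, 0.3]
width: -0.001
```

```bash
cat > tcpv.py <<'E'
from h import *
import sys
s=bot.observe();p=np.array(s["ee_pos"]);R=np.array(s["eef_rot"]);print(p,R[:,0],R[:,1])
o=[]
for c in("top","side"):
    im=np.ascontiguousarray(np.clip(bot.read_camera(c)[:,:,::-1]*2.2,0,255).astype(np.uint8))
    u0,v0=proj(c,[p])[0].astype(int);l=max(u0-45,0);t=max(v0-60,0)
    b=cv2.resize(im[t:t+100,l:l+90],None,fx=4.4,fy=4.4,interpolation=cv2.INTER_CUBIC)
    for P,col in((p,(0,0,255)),(p-R[:,1]*.05,(255,0,255)),(p+R[:,0]*.05,(255,255,0)),(p+R[:,2]*.03,(0,255,255))):
        u,v=proj(c,[P])[0];cv2.drawMarker(b,(int((u+.5-l)*4.4),int((v+.5-t)*4.4)),col,0,14,1)
    o.append(b)
h=max(x.shape[0] for x in o);cv2.imwrite("pics/"+sys.argv[1],np.hstack([np.pad(x,((0,h-x.shape[0]),(0,3),(0,0))) for x in o]))
E
python3 tcpv.py tcp2.png
```

```text
[0.5206 0.0796 0.2532] [0.3333 0.9428 0.002 ] [ 0.0029  0.0011 -1.    ]
```

View pics/tcp2.png

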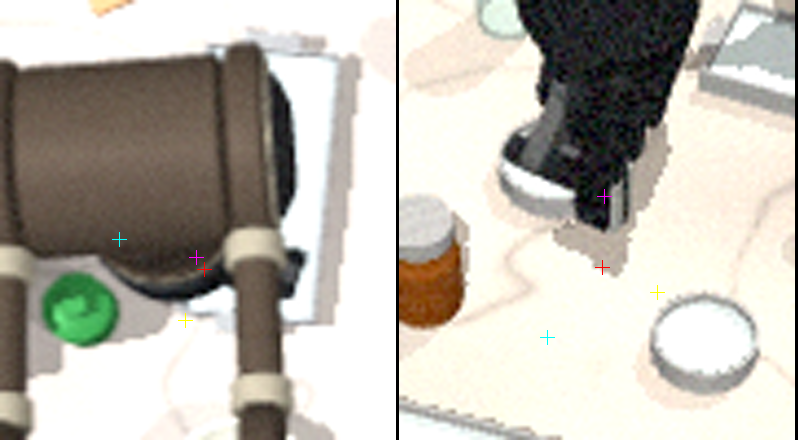

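```bash
python3 - <<'E'
from h import *
# tip pixel in side crop
s=bot.observe();p=np.array(s["ee_pos"])
u0,v0=proj("side",[p])[0].astype(int);l=u0-45;t=v0-60
U=(612-396-3)/4.4+l-.5;V=230/4.4+t-.5
print(U,V,[ray("side",U,V,z) for z in(.253,.263,.273,.283)])
E
python3 go.py .54 -.03 .04
```

```text
259.9090909090909 184.77272727272725 [array([0.521 , 0.0544, 0.253 ]), array([0.5194, 0.0634, 0.263 ]), array([0.5178, 0.0724, 0.273 ]), array([0.5162, 0.0813, 0.283 ])]
t 6.33 pos [0.521  0.0803 0.2535] jaw 70.63 tilt [ 0.002 -1.    -0.003] width 0.005 F [-0.6  1.1  1.1] q [ 0.07  0.07  1.81  0.    1.26 -1.16]
shift mm [-98.2 213.5 -53.8] roll 0 minrows 3.8570125456163784 0.0
```

Call:
play_rows(motion=[[-0.05,0.02,-0.03,0],[-0.098,0.06,-0.054,0],[-0.098,0.11,-0.054,0],[-0.098,0.16,-0.054,0],[-0.098,0.2,-0.054,0],[-0.098,0.213,-0.054,0],[-0.098,0.213,-0.054,0],[-0.098,0.213,-0.054,0]])

```text
time: 7.32
ee_pos: [0.5425, -0.0297, 0.0425]
eef_rot: [[0.331, 0.008, -0.944], [0.944, 0.0, 0.331], [0.003, -1.0, -0.007]]
wrist_force: [0.8, -0.1, 0.7]
width: -0.003
```

```bash
python3 tcpv.py tcp3.png
```

```text
[ 0.5425 -0.0297  0.0425] [0.3309 0.9436 0.003 ] [ 0.0079  0.0004 -1.    ]
```

View pics/tcp3.png

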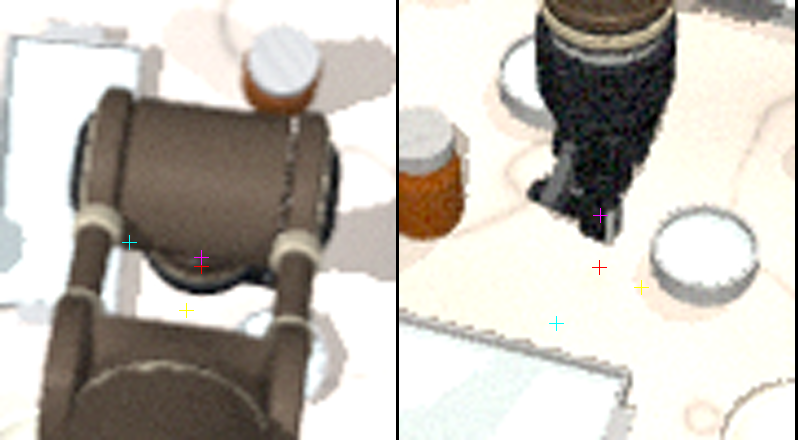

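Call:
play_rows(motion=[[0,0.008,0,0],[0,0.014,0,0],[0,0.014,0,0]])

```text
time: 7.8
ee_pos: [0.5415, -0.0298, 0.0278]
eef_rot: [[0.331, 0.006, -0.943], [0.943, 0.001, 0.331], [0.003, -1.0, -0.006]]
wrist_force: [-1.4, -0.7, -0.2]
width: 0.0
```

Call:
play_rows(motion=[[0,0.005,0,0],[0,0.01,0,0],[0,0.01,0,0]])

```text
time: 8.18
ee_pos: [0.5409, -0.0298, 0.0171]
eef_rot: [[0.331, 0.005, -0.943], [0.943, 0.001, 0.331], [0.002, -1.0, -0.004]]
wrist_force: [0.7, 0.5, 0.5]
width: -0.0
```

```bash
python3 tcpv.py tcp4.png
```

```text
[ 0.5409 -0.0298  0.0171] [0.3314 0.9435 0.0023] [ 0.0048  0.0008 -1.    ]
```

View pics/tcp4.png

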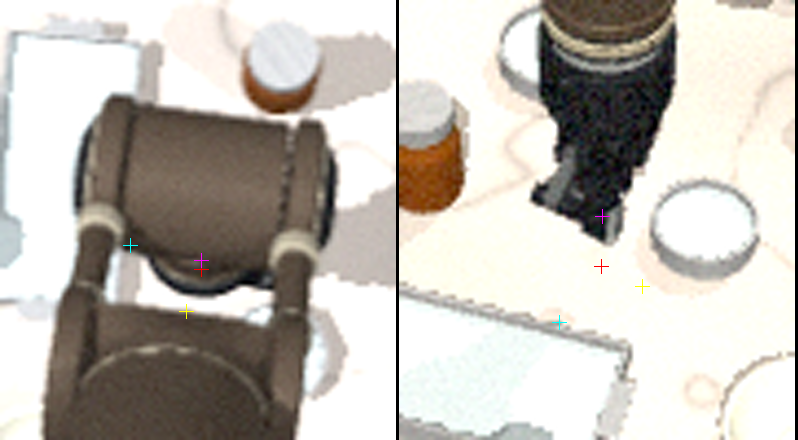

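Call:
play_rows(motion=[[0,0.004,0,0],[0,0.008,0,0],[0,0.008,0,0]])

```text
time: 8.65
ee_pos: [0.541, -0.0298, 0.0091]
eef_rot: [[0.331, 0.005, -0.943], [0.943, 0.001, 0.331], [0.002, -1.0, -0.004]]
wrist_force: [0.4, -0.4, -0.4]
width: 0.006
```

Call:
play_rows(motion=[[0,0.003,0,0],[0,0.005,0,0],[0,0.005,0,0]])

```text
time: 9.02
ee_pos: [0.5408, -0.0297, 0.0039]
eef_rot: [[0.331, 0.004, -0.943], [0.943, 0.001, 0.331], [0.002, -1.0, -0.004]]
wrist_force: [0.8, 0.0, 0.2]
width: 0.001
```

```bash
python3 tcpv.py tcp5.png
```

```text
[ 0.5408 -0.0297  0.0039] [0.3314 0.9435 0.0023] [ 0.0043  0.0009 -1.    ]
```

View pics/tcp5.png

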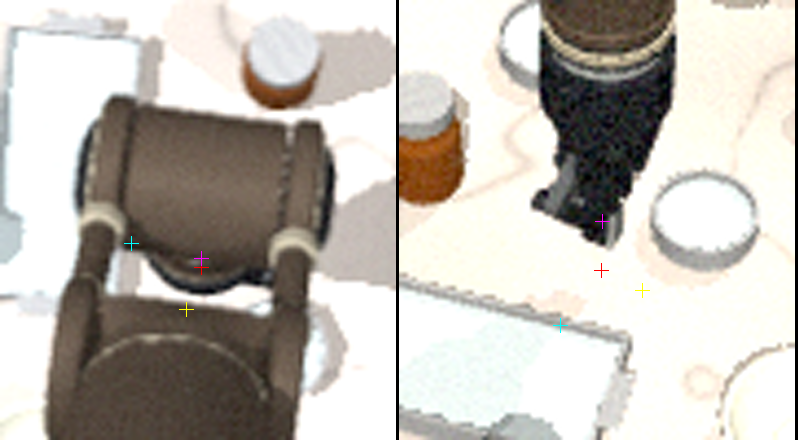

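Call:
play_rows(motion=[[0,0.003,0,0],[0,0.006,0,0],[0,0.006,0,0]])

```text
time: 9.5
ee_pos: [0.5407, -0.0297, -0.0023]
eef_rot: [[0.331, 0.004, -0.943], [0.943, 0.001, 0.331], [0.002, -1.0, -0.003]]
wrist_force: [0.7, -0.2, -0.1]
width: 0.0
```

Call:
play_rows(motion=[[0,0.003,0,0],[0,0.007,0,0],[0,0.007,0,0]])

```text
time: 9.88
ee_pos: [0.5402, -0.0296, -0.0098]
eef_rot: [[0.331, 0.003, -0.943], [0.944, 0.001, 0.331], [0.002, -1.0, -0.002]]
wrist_force: [-0.7, 0.5, -0.4]
width: -0.001
```

Call:
play_rows(motion=[[0,0.002,0,0],[0,0.004,0,0],[0,0.004,0,0]])

```text
time: 10.25
ee_pos: [0.5401, -0.0296, -0.014]
eef_rot: [[0.331, 0.003, -0.943], [0.943, 0.001, 0.331], [0.002, -1.0, -0.002]]
wrist_force: [-1.0, 0.5, 0.2]
width: -0.0
```

Call:
play_rows(motion=[[0,0.001,0,0],[0,0.003,0,0],[0,0.003,0,0]])

```text
time: 10.62
ee_pos: [0.5398, -0.0296, -0.0172]
eef_rot: [[0.331, 0.002, -0.943], [0.943, 0.001, 0.331], [0.002, -1.0, -0.002]]
wrist_force: [-0.1, 0.1, 0.3]
width: 0.003
```

Call:
play_rows(motion=[[0,0.002,0,0],[0,0.002,0,0]])

```text
time: 10.88
ee_pos: [0.5396, -0.0295, -0.0194]
eef_rot: [[0.331, 0.002, -0.943], [0.943, 0.001, 0.331], [0.002, -1.0, -0.001]]
wrist_force: [-0.4, -0.5, 1.1]
width: -0.0
```

Call:
play_rows(motion=[[0,0.002,0,0],[0,0.002,0,0]])

```text
time: 11.12
ee_pos: [0.5394, -0.0295, -0.0216]
eef_rot: [[0.331, 0.001, -0.943], [0.943, 0.001, 0.331], [0.002, -1.0, -0.001]]
wrist_force: [-0.0, -0.3, -0.7]
width: -0.003
```

Call:
play_rows(motion=[[0,0.002,0,0],[0,0.002,0,0]])

```text
time: 11.38
ee_pos: [0.5391, -0.0295, -0.0238]
eef_rot: [[0.331, 0.001, -0.943], [0.943, 0.001, 0.331], [0.002, -1.0, -0.0]]
wrist_force: [-0.1, -0.3, -0.6]
width: -0.0
```

```bash
python3 tcpv.py tcp6.png
```

```text
[ 0.5391 -0.0295 -0.0238] [0.3315 0.9435 0.0015] [ 0.0007  0.0014 -1.    ]
```

View pics/tcp6.png

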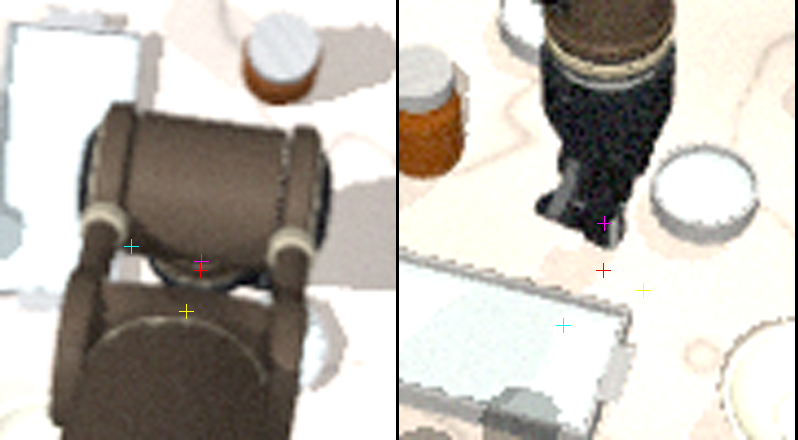

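Call:
play_rows(motion=[[0,0.002,0,0],[0,0.002,0,0]])

```text
time: 11.72
ee_pos: [0.5392, -0.0294, -0.0259]
eef_rot: [[0.331, 0.001, -0.943], [0.943, 0.001, 0.331], [0.002, -1.0, -0.0]]
wrist_force: [-0.2, -0.6, 0.7]
width: 0.004
```

Call:
play_rows(motion=[[0,0.0015,0,0],[0,0.0015,0,0]])

```text
time: 11.98
ee_pos: [0.539, -0.0294, -0.0275]
eef_rot: [[0.331, 0.0, -0.943], [0.943, 0.001, 0.331], [0.001, -1.0, 0.0]]
wrist_force: [-0.1, -0.1, 0.2]
width: 0.002
```

Call:
play_rows(motion=[[0,0.0015,0,0],[0,0.0015,0,0]])

```text
time: 12.22
ee_pos: [0.5388, -0.0294, -0.0292]
eef_rot: [[0.331, 0.0, -0.943], [0.943, 0.001, 0.331], [0.001, -1.0, 0.0]]
wrist_force: [0.5, -0.2, -0.1]
width: 0.002
```

Call:
play_rows(motion=[[0,0.0015,0,0],[0,0.0015,0,0]])

```text
time: 12.48
ee_pos: [0.5386, -0.0294, -0.0309]
eef_rot: [[0.331, -0.0, -0.943], [0.943, 0.002, 0.331], [0.001, -1.0, 0.001]]
wrist_force: [-0.9, 0.4, 0.3]
width: 0.002
```

Call:
play_rows(motion=[[0,0.0015,0,0],[0,0.0015,0,0]])

```text
time: 12.72
ee_pos: [0.5386, -0.0294, -0.0324]
eef_rot: [[0.331, -0.0, -0.943], [0.943, 0.002, 0.331], [0.001, -1.0, 0.001]]
wrist_force: [0.2, 0.3, 0.2]
width: 0.0
```

```bash
python3 tcpv.py tcp7.png
```

```text
[ 0.5386 -0.0294 -0.0324] [0.3315 0.9435 0.0013] [-0.0003  0.0015 -1.    ]
```

View pics/tcp7.png

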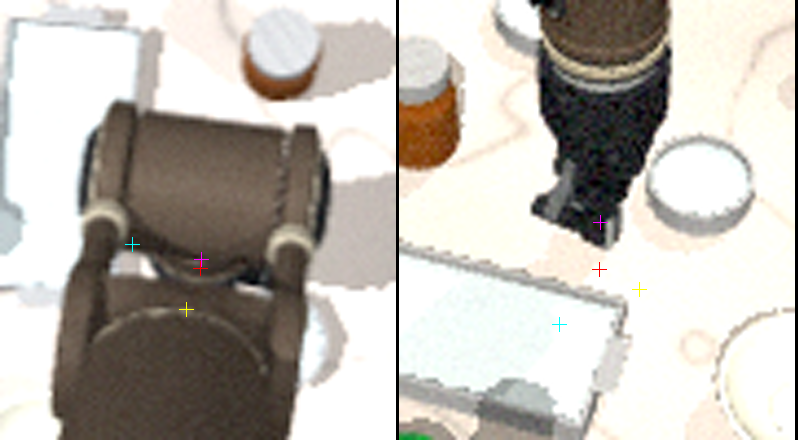

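Call:
play_rows(motion=[[0,0.002,0,0],[0,0.002,0,0]])

```text
time: 13.08
ee_pos: [0.5386, -0.0294, -0.0325]
eef_rot: [[0.331, -0.001, -0.944], [0.944, 0.002, 0.331], [0.001, -1.0, 0.002]]
wrist_force: [-4.3, 0.3, 12.4]
width: 0.003
```

Call:
play_rows(motion=[[0,0.002,0,0],[0,0.002,0,0]])

```text
time: 13.32
ee_pos: [0.5386, -0.0294, -0.0326]
eef_rot: [[0.331, -0.003, -0.944], [0.944, 0.002, 0.331], [0.001, -1.0, 0.003]]
wrist_force: [-5.2, 0.1, 15.9]
width: -0.002
```

Call:
play_rows(motion=[[0,0.002,0,0],[0,0.002,0,0]])

```text
time: 13.58
ee_pos: [0.5386, -0.0294, -0.0326]
eef_rot: [[0.331, -0.004, -0.944], [0.944, 0.002, 0.331], [0.0, -1.0, 0.004]]
wrist_force: [-5.1, 0.7, 14.0]
width: 0.0
```

```bash
python3 - <<'E'
from h import *
s=bot.observe();p=np.array(s["ee_pos"]);print(p,np.array(s["q"]))
im=bot.read_camera("side")[:,:,::-1]
u0,v0=proj("side",[p+[0,0,.0325]])[0];print(u0,v0)
l,t=int(u0)-20,int(v0)-30
b=np.clip(cv2.resize(im[t:t+45,l:l+45],None,fx=12,fy=12,interpolation=cv2.INTER_CUBIC)*2.5,0,255).astype(np.uint8)
cv2.drawMarker(b,(int((u0+.5-l)*12),int((v0+.5-t)*12)),(0,0,255),0,20,2)
print(l,t)
cv2.imwrite("pics/tip.png",b)
E
```

```text
[ 0.5386 -0.0294 -0.0326] [-0.136   0.484   1.9492  0.0018  0.7124 -1.3708]
258.2756423508325 223.02950016950763
238 193
```

View pics/tip.png

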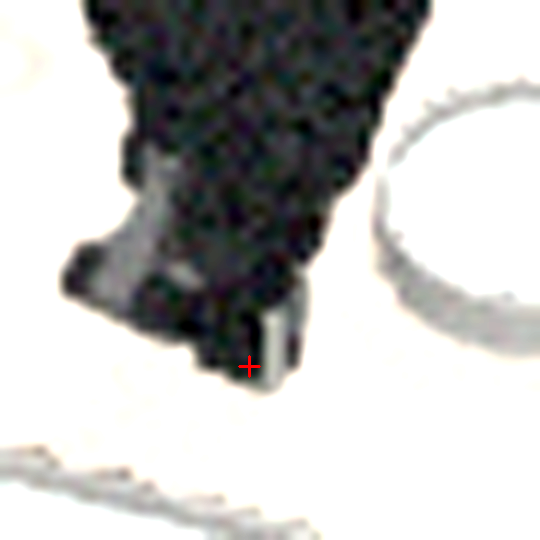

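Call:
play_rows(motion=[[0,-0.02,0,0],[0,-0.06,0,0],[0,-0.12,0,0],[0,-0.18,0,0],[0,-0.24,0,0],[0,-0.28,0,0],[0,-0.28,0,0]], jaw=-1)

```text
time: 14.5
ee_pos: [0.5427, -0.0303, 0.2524]
eef_rot: [[0.331, 0.006, -0.944], [0.944, 0.0, 0.331], [0.002, -1.0, -0.005]]
wrist_force: [0.3, 0.9, 0.2]
width: 0.997
```

```bash
python3 - <<'E'
from stack import *
for c in("top","side"): np.save(f"im_{c}.npy",avg(c,2))
np.savez("lab.npz",**{c:labels(np.load(f"im_{c}.npy"),c,BOX[c]) for c in BOX})
E
python3 fs2.py; python3 go.py .5375 .2795 .25
```

```text
('top', 'side') [0.5457 0.2866 0.2279 0.538  0.2828 0.1211 0.5383 0.2824 0.5343 0.274
 0.0045 0.0564] 592.5625
('top',) [0.546  0.2844 0.2297 0.5393 0.2794 0.1111 0.5372 0.2758 0.5373 0.278
 0.0078 0.0564] 243.6875
('side',) [0.5461 0.2848 0.2299 0.5377 0.2808 0.1106 0.539  0.2803 0.5341 0.2734
 0.0024 0.0561] 314.75
t 14.7 pos [ 0.5381 -0.0296  0.2453] jaw 70.67 tilt [-0.    -1.     0.008] width 1.002 F [-0.  -0.5 -0.5] q [-0.14  0.11  1.78  0.    1.26 -1.37]
shift mm [291.5  -4.  102.9] roll 0 minrows 4.94692596077262 0.0
```

View pics/ov2.png

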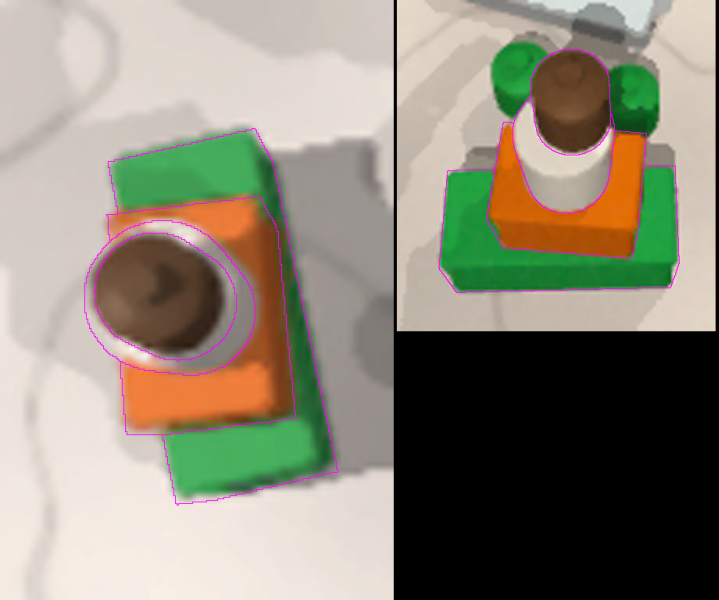

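```bash
python3 go.py .535 .275 .255
```

```text
t 14.7 pos [ 0.5381 -0.0296  0.2453] jaw 70.67 tilt [-0.    -1.     0.008] width 1.002 F [-0.  -0.5 -0.5] q [-0.14  0.11  1.78  0.    1.26 -1.37]
shift mm [286.4  -9.  103.8] roll 0 minrows 4.877064058770455 0.0
```

Call:
play_rows(motion=[[0.05,-0.03,0.018,0],[0.1,-0.03,0.036,0],[0.15,-0.03,0.055,0],[0.2,-0.03,0.072,0],[0.25,-0.03,0.09,0],[0.286,-0.02,0.104,0],[0.286,-0.009,0.104,0],[0.286,-0.009,0.104,0]])

```text
time: 15.7
ee_pos: [0.5329, 0.2734, 0.2517]
eef_rot: [[0.331, -0.013, -0.944], [0.944, -0.001, 0.331], [-0.005, -1.0, 0.012]]
wrist_force: [-0.0, -0.8, 0.2]
width: 1.001
```

```bash
python3 go.py .535 .275 .1555
```

```text
t 15.7 pos [0.5329 0.2734 0.2517] jaw 70.69 tilt [-0.005 -1.     0.012] width 1.001 F [-0.  -0.8  0.2] q [ 0.4   0.22  1.63  0.    1.3  -0.84]
shift mm [ 2.8 96.1 -2.6] roll 0 minrows 1.5390778743346676 0.0
```

Call:
play_rows(motion=[[0.002,0.02,-0.002,0],[0.002,0.04,-0.002,0],[0.002,0.06,-0.002,0],[0.002,0.08,-0.002,0],[0.002,0.095,-0.002,0],[0.002,0.095,-0.002,0],[0.002,0.095,-0.002,0]])

```text
time: 16.58
ee_pos: [0.5348, 0.2749, 0.1572]
eef_rot: [[0.33, -0.012, -0.944], [0.944, -0.0, 0.331], [-0.004, -1.0, 0.011]]
wrist_force: [0.2, -0.1, 0.0]
width: 0.998
```

```bash
python3 look.py b1.png .5375 .2795 .2;python3 go.py .535 .275 .1555
```

```text
top crop origin 79 152
side crop origin 182 239
t 16.68 pos [0.535  0.275  0.1578] jaw 70.7 tilt [-0.004 -1.     0.011] width 0.999 F [ 0.1  1.  -0.4] q [ 0.4   0.31  1.72  0.    1.12 -0.84]
shift mm [-0.   2.3  0. ] roll 0 minrows 0.036705688753094844 0.0
```

View pics/b1.png

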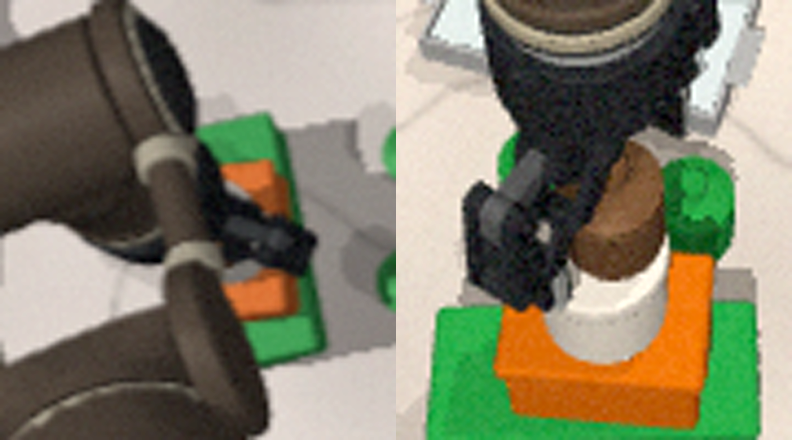

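Call:
play_rows(motion=[[0,0,0,0],[0,0,0,0],[0,0,0,0],[0,0,0,0],[0,0,0,0],[0,0,0,0]], jaw=1, newtons=40)

```text
time: 17.42
ee_pos: [0.5357, 0.2754, 0.1586]
eef_rot: [[0.331, -0.01, -0.944], [0.944, 0.001, 0.331], [-0.003, -1.0, 0.009]]
wrist_force: [0.2, 1.4, 3.9]
width: 0.532
```

Call:
play_rows(motion=[[0,-0.005,0,0],[0,-0.012,0,0],[0,-0.02,0,0],[0,-0.02,0,0]])

```text
time: 17.92
ee_pos: [0.5365, 0.2755, 0.1795]
eef_rot: [[0.331, -0.008, -0.944], [0.944, 0.001, 0.331], [-0.002, -1.0, 0.008]]
wrist_force: [-0.7, -1.0, -1.8]
width: 0.527
```

```bash
python3 look.py b2.png .5375 .2795 .2;python3 go.py .483 -.0795 .15
```

```text
top crop origin 79 152
side crop origin 182 239
t 18.02 pos [0.5358 0.2753 0.1786] jaw 70.7 tilt [-0.003 -1.     0.009] width 0.53 F [-0.5  0.3 -2.9] q [ 0.4   0.29  1.7   0.    1.16 -0.84]
shift mm [-352.2   28.9  -67.7] roll 0 minrows 5.757583535226548 0.0
```

View pics/b2.png

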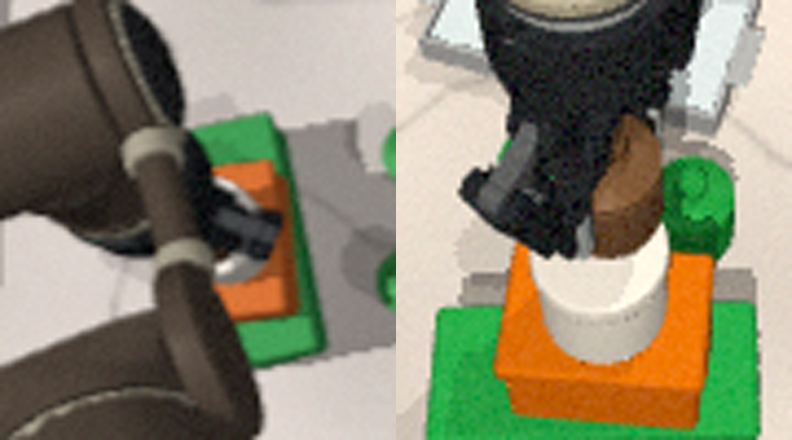

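Call:
play_rows(motion=[[0,-0.03,0,0],[-0.02,-0.04,-0.004,0],[-0.06,-0.04,-0.012,0],[-0.11,-0.03,-0.021,0],[-0.16,-0.02,-0.031,0],[-0.21,-0.01,-0.041,0],[-0.26,0,-0.05,0],[-0.31,0.015,-0.06,0],[-0.34,0.025,-0.066,0],[-0.352,0.029,-0.068,0]])

```text
time: 19.27
ee_pos: [0.4814, -0.0814, 0.1489]
eef_rot: [[0.333, -0.012, -0.943], [0.943, 0.001, 0.333], [-0.003, -1.0, 0.011]]
wrist_force: [-0.5, -0.2, -2.0]
width: 0.531
```

Call:
play_rows(motion=[[0,0,0,0],[0,0,0,0]])

```text
time: 19.52
ee_pos: [0.4815, -0.0808, 0.1491]
eef_rot: [[0.333, -0.012, -0.943], [0.943, 0.001, 0.333], [-0.003, -1.0, 0.011]]
wrist_force: [0.2, 0.5, -2.0]
width: 0.528
```

```bash
python3 go.py .483 -.0795 .15; cat > potfit.py <<'E'
# fit vertical cylinder pot (brown) pose given z underside
import sys
from stack import *
def potfit(z0,x0,y0,cams=("side","top"),save=None):
    L={};out=[]
    for c in cams:
        im=avg(c,2);H=hsv(im);h,s,v=H[...,0],H[...,1],H[...,2];T=165 if c=="top" else 200
        u,w=proj(c,[[x0,y0,z0+.03]])[0].astype(int)
        m=(h<22)&(s>80)&(s<=T)&(v<85);k=np.zeros_like(m);k[max(w-30,0):w+30,max(u-30,0):u+30]=1;m&=k
        L[c]=m;print(c,m.sum(),np.argwhere(m).mean(0)[::-1] if m.any() else "")
    return L
E
python3 look.py b3.png .483 -.0795 .19
```

```text
t 19.52 pos [ 0.4815 -0.0808  0.1491] jaw 70.54 tilt [-0.003 -1.     0.011] width 0.528 F [ 0.2  0.5 -2. ] q [-0.25  0.11  1.98 -0.    1.06 -1.48]
shift mm [ 1.7 -0.9 -1. ] roll 0 minrows 0.035170645367265364 0.0
top crop origin 220 174
side crop origin 239 115
```

View pics/b3.png

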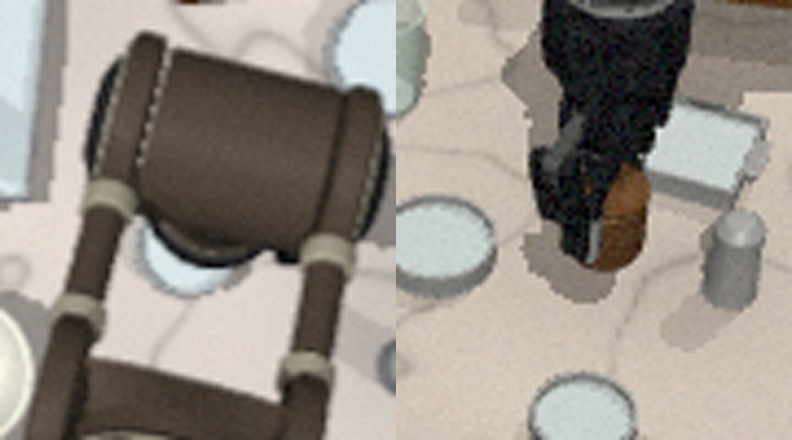

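```bash
cat > ovp.py <<'E'
import sys
from stack import *
def ovp(out,polys,x,y,z,F=8,c="side"):
    im=bot.read_camera(c);u,v=proj(c,[[x,y,z]])[0].astype(int);l,t=u-40,v-35
    l=max(l,0);t=max(t,0)
    b=np.clip(cv2.resize(im[t:t+70,l:l+80,::-1],None,fx=F,fy=F,interpolation=cv2.INTER_CUBIC)*1.9,0,255).astype(np.uint8)
    for P,col in polys:
        q=cv2.convexHull((((proj(c,P)+.5-[l,t])*F)).astype(np.int32)); cv2.polylines(b,[q],True,col,1)
    cv2.imwrite("pics/"+out,b)
E
python3 - <<'E'
from ovp import *
s=bot.observe();p=np.array(s["ee_pos"]);zu=p[2]+.0214
pol=[]
for dz,col in((0,(255,0,255)),(.006,(255,255,0))):
    x,y=p[0]-.943*dz,p[1]+.333*dz
    pol.append((np.r_[ring(x,y,.023,zu),ring(x,y,.023,zu+.045),ring(x,y,.008,zu+.06)],col))
ovp("b4.png",pol,p[0],p[1],zu+.03)
E
```

```text
(no output)
```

View pics/b4.png

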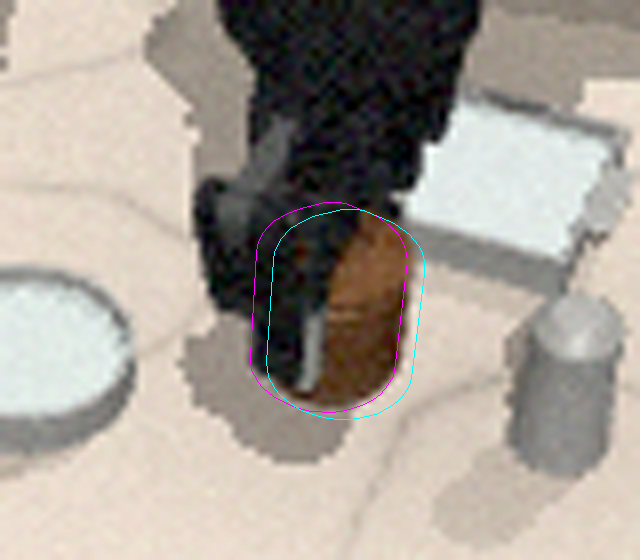

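```bash
python3 go.py .483 -.0795 -.0075
```

```text
t 19.68 pos [ 0.4819 -0.0806  0.1493] jaw 70.61 tilt [-0.003 -1.     0.011] width 0.531 F [ 0.8 -0.6 -1.4] q [-0.25  0.11  1.98 -0.    1.06 -1.48]
shift mm [  1.8 156.8  -2.3] roll 0 minrows 2.5090022523976745 0.0
```

Call:
play_rows(motion=[[0.002,0.03,-0.001,0],[0.002,0.06,-0.002,0],[0.002,0.09,-0.002,0],[0.002,0.115,-0.002,0],[0.002,0.135,-0.002,0],[0.002,0.145,-0.002,0],[0.002,0.145,-0.002,0],[0.002,0.145,-0.002,0]])

```text
time: 20.68
ee_pos: [0.484, -0.0793, 0.0051]
eef_rot: [[0.332, -0.009, -0.943], [0.943, 0.0, 0.332], [-0.003, -1.0, 0.009]]
wrist_force: [-0.6, -0.6, -1.6]
width: 0.525
```

Call:
play_rows(motion=[[0,0.004,0,0],[0,0.008,0,0],[0,0.011,0,0],[0,0.011,0,0]])

```text
time: 21.18
ee_pos: [0.4835, -0.0792, -0.0062]
eef_rot: [[0.332, -0.01, -0.943], [0.943, 0.001, 0.332], [-0.003, -1.0, 0.01]]
wrist_force: [-0.1, -1.2, -1.9]
width: 0.527
```

```bash
python3 go.py .483 -.0795 -.0095; python3 - <<'E'
from ovp import *
pol=[]
x,y,zu=.483,-.0795,.012
pol=[(np.r_[ring(x,y,.023,zu),ring(x,y,.023,zu+.045),ring(x,y,.008,zu+.06)],(255,0,255)),(ring(x,y,.032,.02),(255,255,0))]
ovp("b5.png",pol,x,y,zu+.03)
E
```

```text
t 21.18 pos [ 0.4835 -0.0792 -0.0062] jaw 70.63 tilt [-0.003 -1.     0.01 ] width 0.527 F [-0.1 -1.2 -1.9] q [-0.25  0.37  2.06 -0.    0.73 -1.48]
shift mm [-0.4  3.3  0.3] roll 0 minrows 0.05323488923156941 0.0
```

View pics/b5.png

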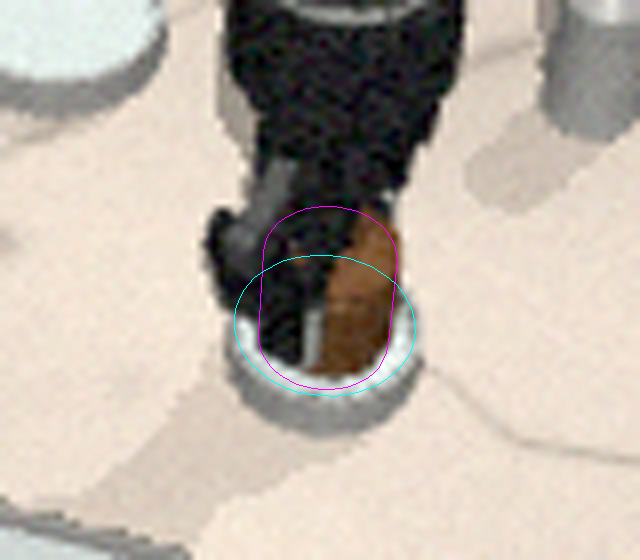

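Call:
play_rows(motion=[[0,0.002,0,0],[0,0.003,0,0],[0,0.003,0,0]])

```text
time: 21.6
ee_pos: [0.4835, -0.0792, -0.0092]
eef_rot: [[0.332, -0.01, -0.943], [0.943, 0.001, 0.332], [-0.003, -1.0, 0.01]]
wrist_force: [-0.4, -0.1, -2.0]
width: 0.527
```

Call:
play_rows(motion=[[0,0.002,0,0],[0,0.002,0,0]])

```text
time: 21.85
ee_pos: [0.4837, -0.0793, -0.0095]
eef_rot: [[0.332, -0.011, -0.943], [0.943, 0.001, 0.332], [-0.003, -1.0, 0.01]]
wrist_force: [-5.2, 1.5, 11.5]
width: 0.53
```

Call:
play_rows(motion=[[0,-0.001,0,0],[0,-0.001,0,0],[0,-0.001,0,0],[0,-0.001,0,0],[0,-0.001,0,0]], jaw=-1)

```text
time: 22.48
ee_pos: [0.4835, -0.0792, -0.0087]
eef_rot: [[0.332, -0.011, -0.943], [0.943, 0.001, 0.332], [-0.003, -1.0, 0.011]]
wrist_force: [0.1, -0.6, -0.1]
width: 0.999
```

Call:
play_rows(motion=[[0,-0.02,0,0],[0,-0.05,0,0],[0,-0.1,0,0],[0,-0.15,0,0],[0,-0.21,0,0],[0,-0.25,0,0],[0,-0.25,0,0],[0,-0.25,0,0]])

```text
time: 23.48
ee_pos: [0.4855, -0.0792, 0.2404]
eef_rot: [[0.332, -0.013, -0.943], [0.943, 0.001, 0.332], [-0.003, -1.0, 0.012]]
wrist_force: [0.0, 0.4, -0.3]
width: 1.001
```

```bash
python3 - <<'E'
from ovp import *
x,y,zu=.483,-.0795,.012
pol=[(np.r_[ring(x,y,.023,zu),ring(x,y,.023,zu+.045),ring(x,y,.008,zu+.06)],(255,0,255)),(ring(x,y,.032,.02),(255,255,0))]
ovp("b6.png",pol,x,y,zu+.03)
E
python3 - <<'E'
from stack import *
for c in("top","side"): np.save(f"im_{c}.npy",avg(c,2))
L={c:labels(np.load(f"im_{c}.npy"),c,BOX[c]) for c in BOX}
for c in L: L[c][L[c]==4]=0
np.savez("lab.npz",**L)
E
sed 's/render(p,c)$/render(p,c,(1,1,1,0))/; s/slice(8,10),//; s/pics\/ov2.png"/pics\/ov3.png",keep=(1,1,1,0)/' fs2.py > fs3.py; python3 fs3.py; python3 go.py .538 .28 .25
```

```text
('top', 'side') [0.5458 0.2867 0.2284 0.538  0.2829 0.1197 0.5383 0.2823 0.538  0.28
 0.0047 0.0565] 449.875
('top',) [0.5461 0.2845 0.229  0.539  0.2791 0.0909 0.5373 0.2765 0.538  0.28
 0.008  0.0565] 181.625
('side',) [0.546  0.2848 0.2283 0.5376 0.2809 0.1105 0.5387 0.2805 0.538  0.28
 0.0026 0.0566] 251.0625
t 23.73 pos [ 0.4852 -0.0791  0.2396] jaw 70.64 tilt [-0.003 -1.     0.014] width 1.003 F [-0. -0.  0.] q [-0.25  0.02  1.88 -0.    1.25 -1.48]
shift mm [356.3 -10.6  69.4] roll 0 minrows 5.8100833236951015 0.0
```

View pics/b6.png

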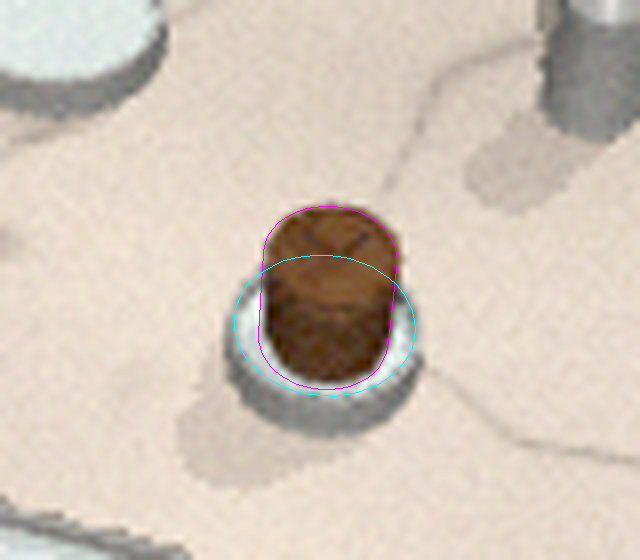

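View pics/ov3.png

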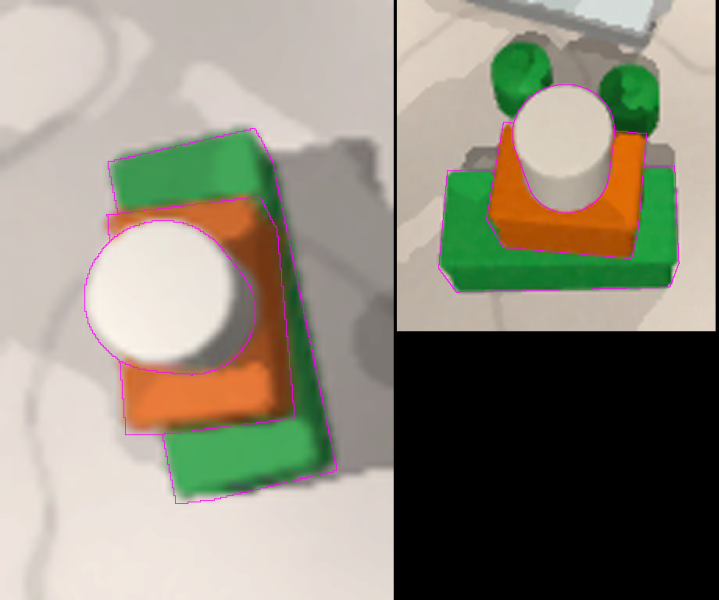

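```bash
python3 go.py .538 .281 .20
```

```text
t 23.73 pos [ 0.4852 -0.0791  0.2396] jaw 70.64 tilt [-0.003 -1.     0.014] width 1.003 F [-0. -0.  0.] q [-0.25  0.02  1.88 -0.    1.25 -1.48]
shift mm [357.4  39.4  69.1] roll 0 minrows 5.85783384328076 0.0
```

Call:
play_rows(motion=[[0.05,-0.01,0.01,0],[0.1,-0.01,0.02,0],[0.16,-0.01,0.031,0],[0.21,-0.01,0.041,0],[0.26,-0.01,0.051,0],[0.31,-0.01,0.06,0],[0.345,0.01,0.067,0],[0.357,0.03,0.07,0],[0.357,0.03,0.07,0],[0.357,0.03,0.07,0]])

```text
time: 24.98
ee_pos: [0.5371, 0.2796, 0.2092]
eef_rot: [[0.332, -0.015, -0.943], [0.943, 0.001, 0.333], [-0.004, -1.0, 0.014]]
wrist_force: [-0.1, -0.3, 0.4]
width: 1.001
```

```bash
python3 go.py .538 .281 .0975
```

```text
t 24.98 pos [0.5371 0.2796 0.2092] jaw 70.58 tilt [-0.004 -1.     0.014] width 1.001 F [-0.1 -0.3  0.4] q [ 0.4   0.27  1.66  0.01  1.22 -0.83]
shift mm [  2.1 111.7  -2. ] roll 0 minrows 1.7878310548790708 0.0
```

Call:
play_rows(motion=[[0.002,0.02,-0.002,0],[0.002,0.045,-0.002,0],[0.002,0.07,-0.002,0],[0.002,0.095,-0.002,0],[0.002,0.111,-0.002,0],[0.002,0.111,-0.002,0],[0.002,0.111,-0.002,0]])

```text
time: 25.85
ee_pos: [0.5389, 0.2811, 0.0991]
eef_rot: [[0.333, -0.013, -0.943], [0.943, 0.001, 0.333], [-0.003, -1.0, 0.013]]
wrist_force: [-0.1, 0.1, -0.1]
width: 1.0
```

Call:
play_rows(motion=[[0,0,0,0],[0,0,0,0],[0,0,0,0],[0,0,0,0],[0,0,0,0]], jaw=1, newtons=40)

```text
time: 26.48
ee_pos: [0.5404, 0.2819, 0.1008]
eef_rot: [[0.333, -0.01, -0.943], [0.943, 0.003, 0.333], [-0.001, -1.0, 0.011]]
wrist_force: [0.1, 1.0, 5.9]
width: 0.72
```

Call:
play_rows(motion=[[0,-0.005,0,0],[0,-0.012,0,0],[0,-0.02,0,0],[0,-0.02,0,0]])

```text
time: 26.98
ee_pos: [0.5411, 0.282, 0.1217]
eef_rot: [[0.333, -0.009, -0.943], [0.943, 0.003, 0.333], [0.0, -1.0, 0.009]]
wrist_force: [0.9, 0.1, -1.4]
width: 0.717
```

```bash
python3 look.py c1.png .5375 .2795 .15;python3 go.py .61 -.217 .15
```

```text
top crop origin 83 155
side crop origin 184 250
t 27.07 pos [0.5405 0.2818 0.1208] jaw 70.56 tilt [-0.001 -1.     0.011] width 0.719 F [ 0.1 -0.3 -3.1] q [ 0.41  0.37  1.73  0.01  1.06 -0.83]
shift mm [-447.2  -31.3 -231.2] roll 0 minrows 8.070930603921559 0.0
```

View pics/c1.png

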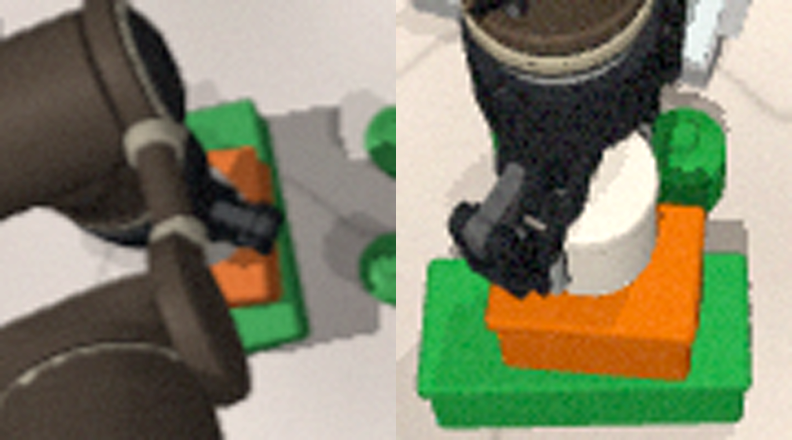

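Call:
play_rows(motion=[[0,-0.025,0,0],[-0.04,-0.035,-0.02,0],[-0.09,-0.035,-0.046,0],[-0.145,-0.033,-0.075,0],[-0.2,-0.032,-0.103,0],[-0.255,-0.031,-0.132,0],[-0.31,-0.031,-0.16,0],[-0.36,-0.031,-0.186,0],[-0.41,-0.031,-0.212,0],[-0.447,-0.031,-0.231,0]])

```text
time: 28.32
ee_pos: [0.6096, -0.2193, 0.1492]
eef_rot: [[0.334, -0.011, -0.942], [0.942, 0.003, 0.334], [-0.001, -1.0, 0.011]]
wrist_force: [1.2, -0.0, -1.4]
width: 0.715
```

Call:
play_rows(motion=[[0,0,0,0],[0,0,0,0],[0,0,0,0]])

```text
time: 28.7
ee_pos: [0.6092, -0.2177, 0.1488]
eef_rot: [[0.333, -0.012, -0.943], [0.943, 0.004, 0.333], [-0.0, -1.0, 0.012]]
wrist_force: [0.3, 0.2, -2.3]
width: 0.714
```

```bash
cat > c2.py <<'E'
from ovp import *
import sys
s=bot.observe();p=np.array(s["ee_pos"]);R=np.array(s["eef_rot"]);zu=p[2]+.0192
pol=[]
for dz,col in((0,(255,0,255)),(.005,(255,255,0))):
    x,y=p[0]+R[0,2]*dz,p[1]+R[1,2]*dz
    pol.append((np.r_[ring(x,y,.031,zu),ring(x,y,.031,zu+.06)],col))
pol.append((ring(.61,-.217,.04,.02),(0,255,0)))
ovp(sys.argv[1],pol,p[0],p[1],zu+.03)
E
python3 go.py .61 -.217 .0; python3 c2.py c2.png
```

```text
t 28.7 pos [ 0.6092 -0.2177  0.1488] jaw 70.55 tilt [-0.    -1.     0.012] width 0.714 F [ 0.3  0.2 -2.3] q [-0.41  0.4   1.61 -0.    1.14 -1.64]
shift mm [  1.  148.8  -2.3] roll 0 minrows 2.381596729151795 0.0
```

View pics/c2.png

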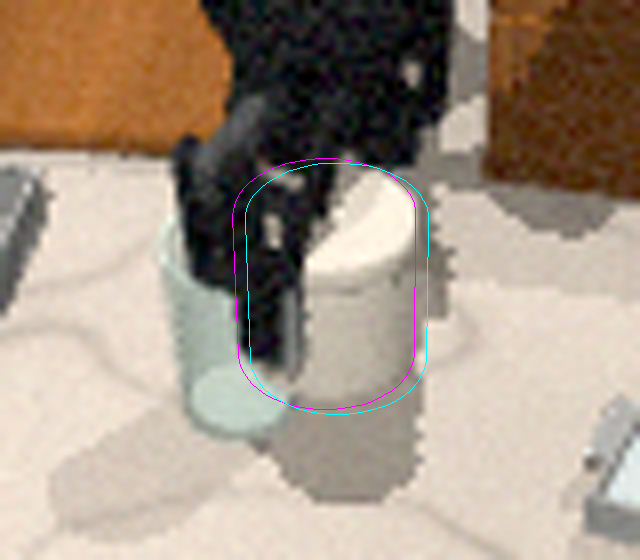

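Call:
play_rows(motion=[[0.001,0.03,-0.001,0],[0.001,0.06,-0.002,0],[0.001,0.09,-0.002,0],[0.001,0.12,-0.002,0],[0.001,0.138,-0.002,0],[0.001,0.148,-0.002,0],[0.001,0.15,-0.002,0],[0.001,0.15,-0.002,0],[0.001,0.15,-0.002,0]])

```text
time: 29.88
ee_pos: [0.611, -0.2174, 0.0003]
eef_rot: [[0.333, -0.009, -0.943], [0.943, 0.002, 0.333], [-0.001, -1.0, 0.009]]
wrist_force: [0.2, 0.1, -1.7]
width: 0.715
```

```bash
python3 go.py .61 -.217 -.0072
```

```text
t 29.88 pos [ 0.611  -0.2174  0.0003] jaw 70.57 tilt [-0.001 -1.     0.009] width 0.715 F [ 0.2  0.1 -1.7] q [-0.41  0.59  1.67 -0.    0.89 -1.64]
shift mm [0.  7.5 1. ] roll 0 minrows 0.12055222236598633 0.0
```

Call:
play_rows(motion=[[0,0.003,0,0],[0,0.006,0,0],[0,0.007,0,0],[0,0.007,0,0]])

```text
time: 30.38
ee_pos: [0.6107, -0.2173, -0.0069]
eef_rot: [[0.333, -0.009, -0.943], [0.943, 0.003, 0.333], [-0.001, -1.0, 0.01]]
wrist_force: [-0.1, 0.0, -2.1]
width: 0.713
```

Call:
play_rows(motion=[[0,0.002,0,0],[0,0.002,0,0]])

```text
time: 30.62
ee_pos: [0.611, -0.2174, -0.0072]
eef_rot: [[0.333, -0.01, -0.943], [0.943, 0.003, 0.333], [-0.001, -1.0, 0.01]]
wrist_force: [-4.3, 2.1, 5.8]
width: 0.717
```

Contact at the expected height; release.

Call:
play_rows(motion=[[0,-0.001,0,0],[0,-0.001,0,0],[0,-0.001,0,0],[0,-0.001,0,0],[0,-0.001,0,0]], jaw=-1)

```text
time: 31.25
ee_pos: [0.6108, -0.2174, -0.0064]
eef_rot: [[0.333, -0.01, -0.943], [0.943, 0.003, 0.333], [-0.001, -1.0, 0.01]]
wrist_force: [-0.4, 0.0, -0.9]
width: 0.995
```

Call:
play_rows(motion=[[0,-0.02,0,0],[0,-0.05,0,0],[0,-0.1,0,0],[0,-0.15,0,0],[0,-0.19,0,0],[0,-0.21,0,0],[0,-0.21,0,0],[0,-0.21,0,0]])

```text
time: 32.25
ee_pos: [0.6116, -0.2173, 0.2014]
eef_rot: [[0.333, -0.014, -0.943], [0.943, 0.004, 0.333], [-0.001, -1.0, 0.014]]
wrist_force: [-0.0, 0.3, -0.3]
width: 1.001
```

```bash
python3 - <<'E'
from ovp import *
x,y,zu=.61,-.217,.012
pol=[(np.r_[ring(x,y,.031,zu),ring(x,y,.031,zu+.06)],(255,0,255)),(ring(x,y,.04,.02),(255,255,0))]
ovp("c3.png",pol,x,y,zu+.03)
E
python3 - <<'E'
from stack import *
for c in("top","side"): np.save(f"im_{c}.npy",avg(c,2))
L={c:labels(np.load(f"im_{c}.npy"),c,BOX[c]) for c in BOX}
for c in L: L[c][L[c]==4]=0
np.savez("lab.npz",**L)
E
sed 's/render(p,c)$/render(p,c,(1,1,0,0))/; s/slice(8,10),//;s/slice(6,8),//;s/,slice(6,8)//; s/pics\/ov2.png"/pics\/ov4.png",keep=(1,1,0,0)/' fs2.py > fs4.py; python3 fs4.py; python3 go.py .538 .281 .2 96.5
```

```text
('top', 'side') [0.5456 0.287  0.2262 0.538  0.2833 0.1215 0.54   0.278  0.538  0.28
 0.0051 0.0563] 407.5625
('top',) [0.546  0.2843 0.2324 0.5392 0.2801 0.1263 0.54   0.278  0.538  0.28
 0.0081 0.0568] 155.6875
('side',) [0.5454 0.2862 0.2255 0.5375 0.2829 0.1181 0.54   0.278  0.538  0.28
 0.0042 0.0562] 217.625
t 32.5 pos [ 0.6121 -0.2175  0.2017] jaw 70.57 tilt [-0.001 -1.     0.013] width 0.998 F [ 0.4 -0.4 -0.2] q [-0.41  0.36  1.56 -0.    1.24 -1.64]
shift mm [445.5   4.6 235.7] roll -25.9 minrows 8.063751293334947 2.423520622142317
```

View pics/c3.png

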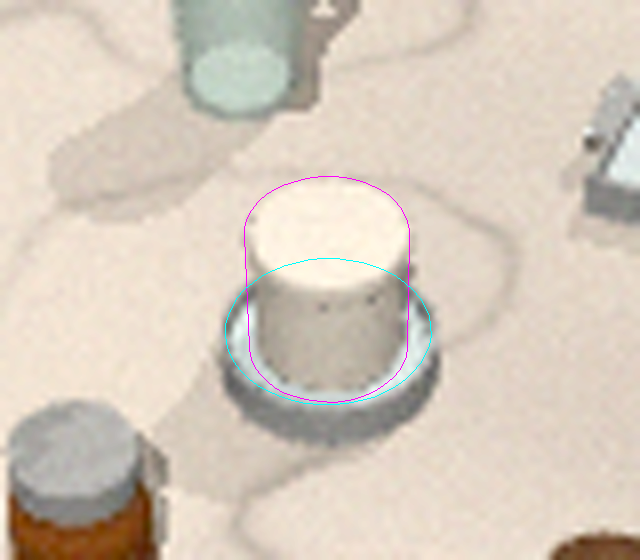

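View pics/ov4.png

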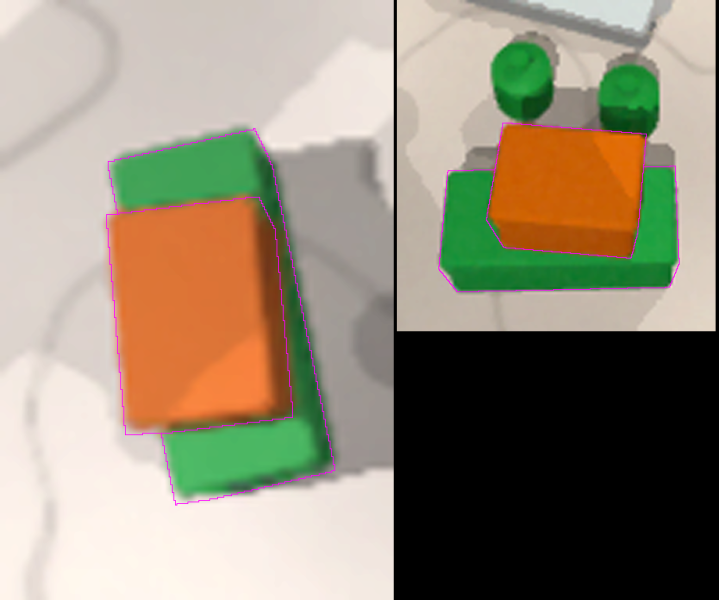

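Call:
play_rows(motion=[[0.045,0,0.023,0],[0.09,0,0.047,-3],[0.14,0,0.074,-6],[0.19,0,0.1,-9],[0.24,0,0.127,-12],[0.29,0,0.154,-16],[0.34,0,0.18,-20],[0.39,0,0.207,-24],[0.43,0,0.228,-26],[0.446,0.003,0.237,-26]])

```text
time: 33.75
ee_pos: [0.5362, 0.2843, 0.2013]
eef_rot: [[-0.117, -0.013, -0.993], [0.993, 0.004, -0.117], [0.006, -1.0, 0.013]]
wrist_force: [-0.1, -0.4, -0.9]
width: 0.997
```

Call:
play_rows(motion=[[0,0,0,0],[0,0,0,0]])

```text
time: 34.0
ee_pos: [0.5363, 0.283, 0.2007]
eef_rot: [[-0.116, -0.014, -0.993], [0.993, 0.003, -0.116], [0.004, -1.0, 0.013]]
wrist_force: [-1.0, -0.1, 0.4]
width: 1.001
```

```bash
python3 go.py .5385 .282 .0400 96.8
```

```text
t 34.0 pos [0.5363 0.283  0.2007] jaw 96.67 tilt [ 0.004 -1.     0.013] width 1.001 F [-1.  -0.1  0.4] q [ 0.41  0.28  1.67  0.01  1.21 -1.28]
shift mm [ -2.  160.7  -4.3] roll -0.1 minrows 2.5719697668208754 0.012284206308742029
```

Call:
play_rows(motion=[[-0.002,0.03,-0.003,0],[-0.002,0.06,-0.004,0],[-0.002,0.09,-0.004,0],[-0.002,0.12,-0.004,0],[-0.002,0.145,-0.004,0],[-0.002,0.16,-0.004,0],[-0.002,0.163,-0.004,0],[-0.002,0.163,-0.004,0]])

```text
time: 35.0
ee_pos: [0.5391, 0.2818, 0.0384]
eef_rot: [[-0.115, -0.013, -0.993], [0.993, 0.003, -0.116], [0.005, -1.0, 0.012]]
wrist_force: [0.2, 0.7, 0.1]
width: 1.002
```

```bash
python3 look.py d1.png .5375 .2795 .1;python3 go.py .5385 .282 .0375 96.8
```

```text
top crop origin 88 157
side crop origin 185 261
t 35.1 pos [0.5394 0.2823 0.039 ] jaw 96.66 tilt [ 0.005 -1.     0.011] width 1.003 F [ 0.6 -0.7  0. ] q [ 0.41  0.47  1.77  0.01  0.91 -1.29]
shift mm [-0.2  1.5  1. ] roll -0.1 minrows 0.029162516705102823 0.013181934322490105
```

View pics/d1.png

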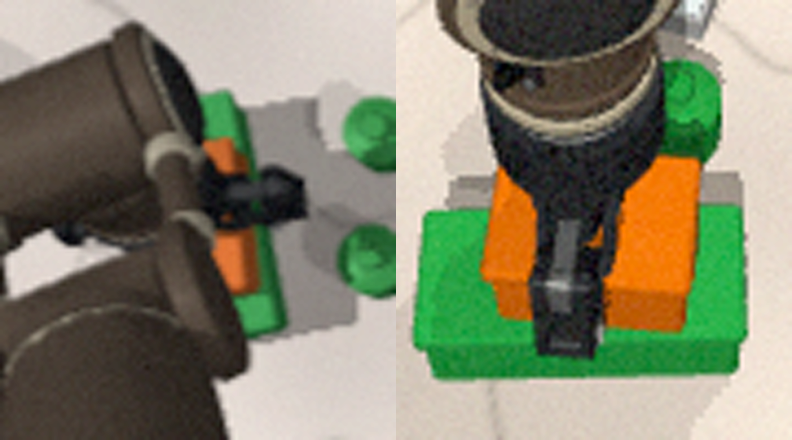

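Call:
play_rows(motion=[[0,0,0,0],[0,0,0,0],[0,0,0,0],[0,0,0,0],[0,0,0,0]], jaw=1, newtons=60)

```text
time: 35.72
ee_pos: [0.5408, 0.2833, 0.0406]
eef_rot: [[-0.116, -0.009, -0.993], [0.993, 0.005, -0.116], [0.006, -1.0, 0.008]]
wrist_force: [-0.5, 1.7, 6.3]
width: 0.768
```

Call:
play_rows(motion=[[0,-0.005,0,0],[0,-0.012,0,0],[0,-0.02,0,0],[0,-0.02,0,0]])

```text
time: 36.22
ee_pos: [0.5416, 0.2833, 0.0615]
eef_rot: [[-0.116, -0.007, -0.993], [0.993, 0.006, -0.116], [0.007, -1.0, 0.007]]
wrist_force: [-0.5, -0.2, -2.3]
width: 0.769
```

```bash
python3 look.py d2.png .5375 .2795 .1;python3 go.py .4593 -.3572 .12 78.8
```

```text
top crop origin 88 157
side crop origin 185 261
t 36.33 pos [0.5409 0.2831 0.0606] jaw 96.67 tilt [ 0.006 -1.     0.008] width 0.762 F [-0.2  0.6 -1.6] q [ 0.41  0.44  1.76  0.01  0.95 -1.29]
shift mm [-626.1  -62.   155.9] roll 17.9 minrows 10.370548262827315 1.6697044032077557
```

View pics/d2.png

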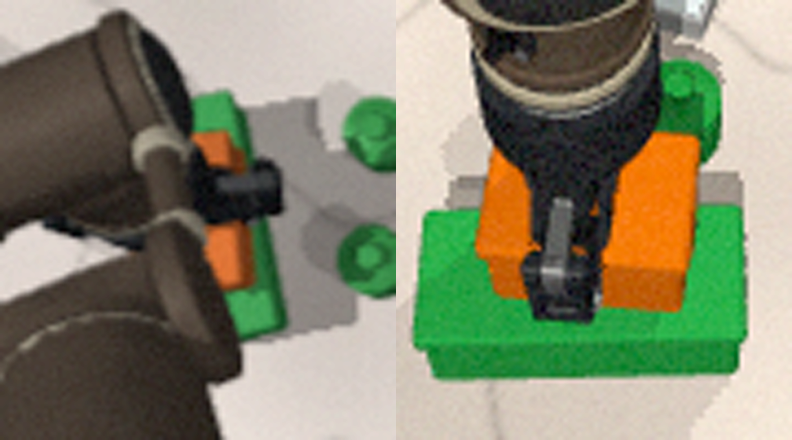

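Call:
play_rows(motion=[[0,-0.025,0,0],[-0.03,-0.055,0.008,0],[-0.075,-0.07,0.019,0],[-0.125,-0.07,0.031,1],[-0.175,-0.07,0.044,3],[-0.225,-0.07,0.056,5],[-0.275,-0.07,0.069,7],[-0.325,-0.07,0.081,9],[-0.375,-0.07,0.094,11],[-0.42,-0.07,0.105,13]])

```text
time: 37.58
ee_pos: [0.4853, -0.1483, 0.1287]
eef_rot: [[0.112, -0.009, -0.994], [0.994, 0.005, 0.112], [0.004, -1.0, 0.009]]
wrist_force: [-0.2, 0.2, -2.8]
width: 0.769
```

```bash
python3 go.py .4593 -.3572 .12 78.8
```

```text
t 37.58 pos [ 0.4853 -0.1483  0.1287] jaw 83.57 tilt [ 0.004 -1.     0.009] width 0.769 F [-0.2  0.2 -2.8] q [-0.38  0.17  1.96  0.    1.02 -1.84]
shift mm [-210.5    7.8    2.3] roll 4.8 minrows 3.370538953416468 0.44539077228144675
```

Call:
play_rows(motion=[[-0.045,0,0,1],[-0.09,0,0,2],[-0.135,0,0.001,3],[-0.175,0.003,0.002,4],[-0.2,0.006,0.002,5],[-0.21,0.008,0.002,5],[-0.21,0.008,0.002,5],[-0.21,0.008,0.002,5]])

```text
time: 38.58
ee_pos: [0.4598, -0.3553, 0.1196]
eef_rot: [[0.197, -0.009, -0.98], [0.98, 0.006, 0.197], [0.004, -1.0, 0.011]]
wrist_force: [-0.3, -0.0, -2.2]
width: 0.763
```

```bash
cat > d3.py <<'E'
from ovp import *
import sys
s=bot.observe();p=np.array(s["ee_pos"]);R=np.array(s["eef_rot"]);zu=p[2]+.0194
L,W=.096,.066
if len(sys.argv)>2: L,W=.16,.068
if len(sys.argv)>3: zu=p[2]+float(sys.argv[3])
pol=[];a=np.arctan2(R[1,0],R[0,0])-np.pi/2
for dz,col in((0,(255,0,255)),(.008,(255,255,0))):
    x,y=p[0]+R[0,2]*dz,p[1]+R[1,2]*dz
    pol.append((np.r_[rect(x,y,a,L-.01,W-.01,zu),rect(x,y,a,L,W,zu+.056)],col))
ovp(sys.argv[1],pol,p[0],p[1],zu+.03,8)
E
python3 go.py .4593 -.3572 .0 78.8;python3 d3.py d3.png
```

```text
t 38.58 pos [ 0.4598 -0.3553  0.1196] jaw 78.64 tilt [ 0.004 -1.     0.011] width 0.763 F [-0.3 -0.  -2.2] q [-0.73  0.32  1.79 -0.    1.04 -2.1 ]
shift mm [ -2.5 119.6  -1.1] roll -0.2 minrows 1.914577588548862 0.01529540153733166
```

View pics/d3.png

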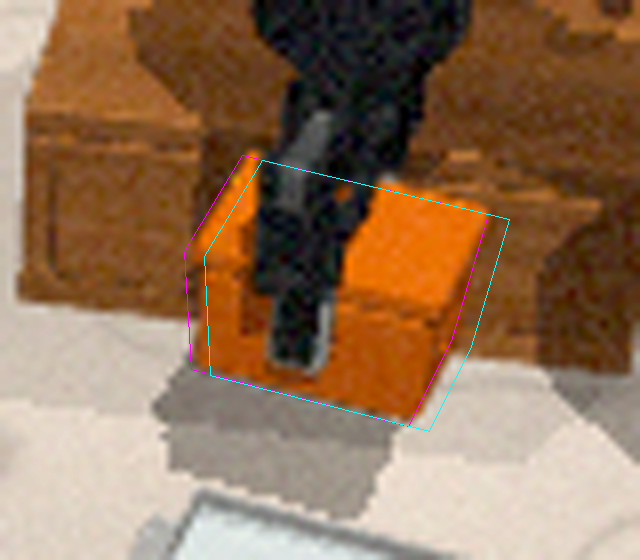

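Call:
play_rows(motion=[[-0.002,0.03,-0.001,0],[-0.002,0.06,-0.001,0],[-0.002,0.09,-0.001,0],[-0.002,0.108,-0.001,0],[-0.002,0.118,-0.001,0],[-0.002,0.12,-0.001,0],[-0.002,0.12,-0.001,0],[-0.002,0.12,-0.001,0]])

```text
time: 39.62
ee_pos: [0.4602, -0.3575, 0.0009]
eef_rot: [[0.197, -0.008, -0.98], [0.98, 0.005, 0.197], [0.003, -1.0, 0.008]]
wrist_force: [0.4, 0.5, -2.7]
width: 0.767
```

```bash
python3 go.py .4593 -.3572 -.0074 78.8;python3 d3.py d4.png
```

```text
t 39.62 pos [ 0.4602 -0.3575  0.0009] jaw 78.65 tilt [ 0.003 -1.     0.008] width 0.767 F [ 0.4  0.5 -2.7] q [-0.73  0.49  1.84 -0.    0.82 -2.11]
shift mm [0.1 8.3 0.8] roll -0.2 minrows 0.13290984760740832 0.014464473810290332
```

View pics/d4.png

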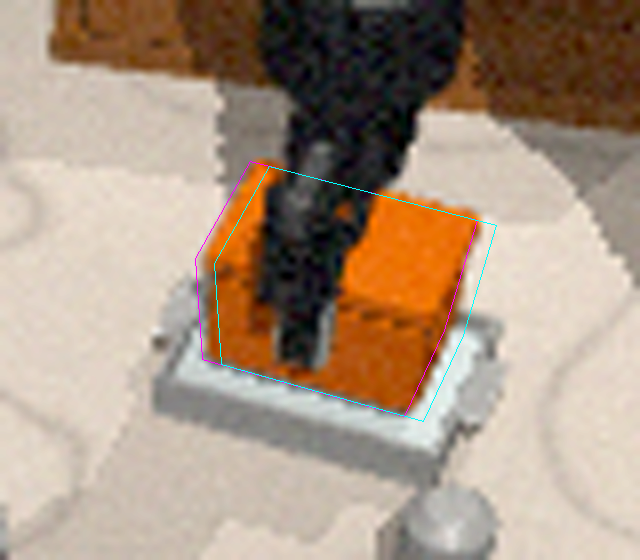

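Call:
play_rows(motion=[[0,0.003,0,0],[0,0.006,0,0],[0,0.008,0,0],[0,0.008,0,0]])

```text
time: 40.17
ee_pos: [0.46, -0.3573, -0.0074]
eef_rot: [[0.197, -0.008, -0.98], [0.98, 0.005, 0.197], [0.003, -1.0, 0.009]]
wrist_force: [0.5, 0.6, -2.7]
width: 0.767
```

Call:
play_rows(motion=[[0,0.002,0,0],[0,0.002,0,0]])

```text
time: 40.42
ee_pos: [0.46, -0.3574, -0.0074]
eef_rot: [[0.197, -0.009, -0.98], [0.98, 0.005, 0.197], [0.004, -1.0, 0.01]]
wrist_force: [-4.3, 3.3, 10.4]
width: 0.765
```

Call:
play_rows(motion=[[0,-0.001,0,0],[0,-0.001,0,0],[0,-0.001,0,0],[0,-0.001,0,0],[0,-0.001,0,0]], jaw=-1)

```text
time: 41.05
ee_pos: [0.4598, -0.3573, -0.0067]
eef_rot: [[0.197, -0.009, -0.98], [0.98, 0.006, 0.197], [0.004, -1.0, 0.01]]
wrist_force: [-0.1, 0.7, -0.4]
width: 1.002
```

Call:
play_rows(motion=[[0,-0.015,0,0],[0,-0.04,0,0],[0,-0.08,0,0],[0,-0.13,0,0],[0,-0.17,0,0],[0,-0.19,0,0],[0,-0.19,0,0],[0,-0.19,0,0]])

```text
time: 42.05
ee_pos: [0.4609, -0.3578, 0.1826]
eef_rot: [[0.197, -0.01, -0.98], [0.98, 0.007, 0.197], [0.004, -1.0, 0.011]]
wrist_force: [0.0, 0.0, -0.8]
width: 0.998
```

```bash
python3 - <<'E'
from ovp import *
x,y,zu=.4593,-.3572,.012;a=np.radians(-11.2)
pol=[(np.r_[rect(x,y,a,.086,.056,zu),rect(x,y,a,.096,.066,zu+.056)],(255,0,255)),(rect(x,y,a,.114,.084,.02),(255,255,0))]
ovp("d5.png",pol,x,y,zu+.03)
E
python3 - <<'E'
from stack import *
for c in("top","side"): np.save(f"im_{c}.npy",avg(c,2))
L={c:labels(np.load(f"im_{c}.npy"),c,BOX[c]) for c in BOX}
for c in L: L[c][L[c]!=1]=0
np.savez("lab.npz",**L)
E
sed 's/render(p,c)$/render(p,c,(1,0,0,0))/; s/slice(8,10),//;s/slice(6,8),//;s/,slice(6,8)//;s/slice(3,6),//;s/,slice(3,6)//; s/pics\/ov2.png"/pics\/ov5.png",keep=(1,0,0,0)/' fs2.py > fs5.py; python3 fs5.py; python3 go.py .546 .286 .12 103
```

```text
('top', 'side') [0.5455 0.2873 0.2216 0.54   0.28   0.115  0.54   0.278  0.538  0.28
 0.0054 0.0567] 4954.125
('top',) [0.5465 0.2826 0.2273 0.54   0.28   0.115  0.54   0.278  0.538  0.28
 0.0099 0.0569] 1751.375
('side',) [0.5453 0.2866 0.2061 0.54   0.28   0.115  0.54   0.278  0.538  0.28
 0.0041 0.0558] 3147.5625
t 42.3 pos [ 0.4609 -0.3578  0.1819] jaw 78.64 tilt [ 0.005 -1.     0.012] width 1.001 F [-0.2 -0.2  0.3] q [-0.73  0.25  1.74 -0.    1.16 -2.11]
shift mm [647.6  65.7  42.5] roll -24.4 minrows 10.43706925691116 2.2763095520517567Traceback (most recent call last):
  File "<stdin>", line 3, in <module>
  File "stack.py", line 33, in labels
    if q==4: L[m&(st[cc,4]!=st[1:,4].max())]=0
                            ~~~~~~~~~~~~^^
    return umr_maximum(a, axis, None, out, keepdims, initial, where)
ValueError: zero-size array to reduction operation maximum which has no identity
```

View pics/d5.png

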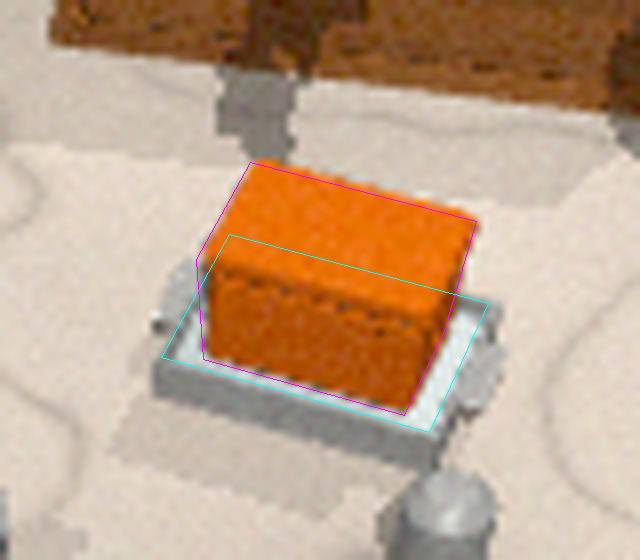

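View pics/ov5.png

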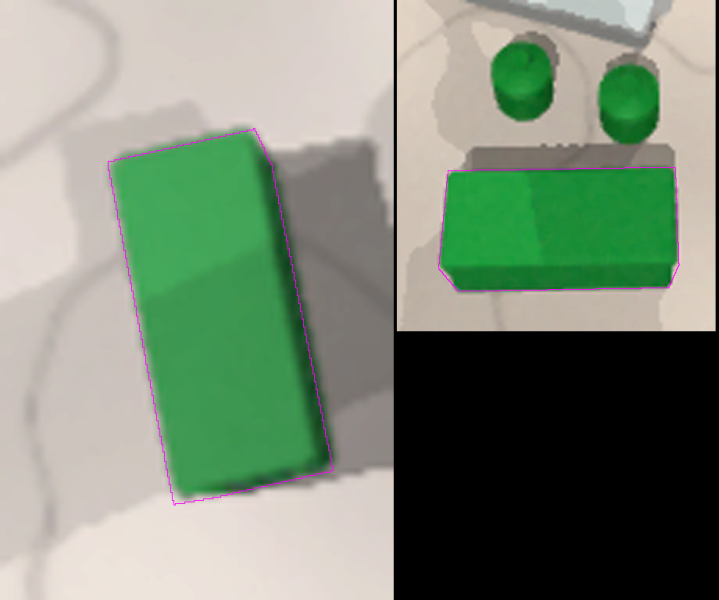

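Call:
play_rows(motion=[[0.04,0,0.002,0],[0.09,0,0.005,0],[0.14,0,0.008,-2],[0.19,0,0.012,-4],[0.24,0,0.015,-6],[0.29,0.005,0.018,-8],[0.34,0.01,0.021,-10],[0.39,0.02,0.025,-12],[0.44,0.03,0.028,-14],[0.48,0.035,0.031,-16]])

```text
time: 43.55
ee_pos: [0.524, 0.1211, 0.1485]
eef_rot: [[-0.083, -0.012, -0.996], [0.997, 0.007, -0.083], [0.008, -1.0, 0.012]]
wrist_force: [0.1, -0.1, 0.2]
width: 1.002
```

```bash
python3 go.py .5458 .2855 .11 103
```

```text
t 43.55 pos [0.524  0.1211 0.1485] jaw 94.77 tilt [ 0.008 -1.     0.012] width 1.002 F [ 0.1 -0.1  0.2] q [ 0.14  0.2   1.87  0.01  1.07 -1.52]
shift mm [161.7  39.4 -35.9] roll -8.2 minrows 2.724396138077804 0.7696022559789139
```

Call:
play_rows(motion=[[0.04,0,-0.009,-2],[0.08,0,-0.018,-4],[0.12,0.01,-0.027,-6],[0.15,0.025,-0.033,-8],[0.162,0.038,-0.036,-8],[0.162,0.039,-0.036,-8],[0.162,0.039,-0.036,-8]])

```text
time: 44.42
ee_pos: [0.5458, 0.2846, 0.1102]
eef_rot: [[-0.22, -0.013, -0.975], [0.975, 0.006, -0.22], [0.009, -1.0, 0.012]]
wrist_force: [-0.2, 0.5, 0.2]
width: 1.002
```

```bash
python3 go.py .5458 .2855 -.0215 103
```

```text
t 44.42 pos [0.5458 0.2846 0.1102] jaw 102.7 tilt [ 0.009 -1.     0.012] width 1.002 F [-0.2  0.5  0.2] q [ 0.4   0.39  1.72  0.01  1.04 -1.4 ]
shift mm [ -0.3 131.7  -1.8] roll -0.3 minrows 2.1070360397547416 0.027683934310343182
```

Call:
play_rows(motion=[[0,0.025,-0.001,0],[0,0.05,-0.002,0],[0,0.07,-0.002,0],[0,0.082,-0.002,0],[0,0.085,-0.002,0],[0,0.085,-0.002,0]])

```text
time: 45.18
ee_pos: [0.5471, 0.2857, 0.0256]
eef_rot: [[-0.22, -0.012, -0.975], [0.975, 0.007, -0.22], [0.009, -1.0, 0.011]]
wrist_force: [-0.0, 0.3, -0.3]
width: 0.996
```

```bash
python3 look.py e1.png .5375 .2795 .06;python3 go.py .5458 .2855 -.0215 103
```

```text
top crop origin 91 159
side crop origin 186 269
t 45.27 pos [0.5474 0.2859 0.0261] jaw 102.71 tilt [ 0.009 -1.     0.01 ] width 1.002 F [ 0.9 -0.5  0.4] q [ 0.4   0.5   1.75  0.01  0.9  -1.4 ]
shift mm [-0.5 47.6  1.2] roll -0.3 minrows 0.762644401207555 0.02721939096044247
```

View pics/e1.png

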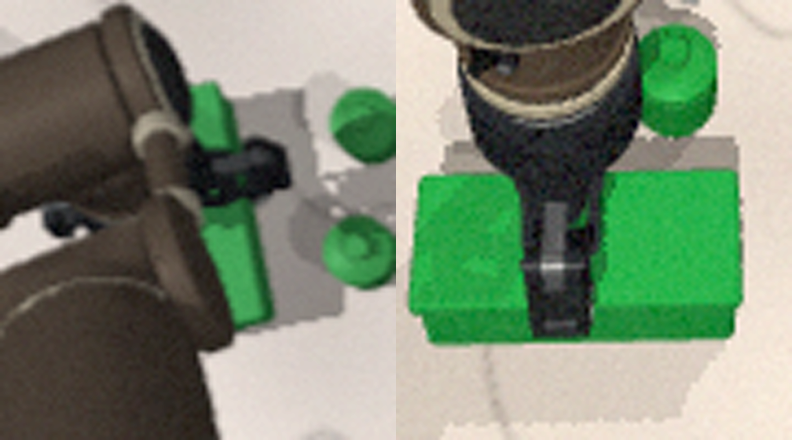

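Call:
play_rows(motion=[[0,0.012,0.001,0],[0,0.024,0.001,0],[0,0.036,0.001,0],[0,0.047,0.001,0],[0,0.047,0.001,0],[0,0.047,0.001,0]])

```text
time: 46.02
ee_pos: [0.5461, 0.2861, -0.0209]
eef_rot: [[-0.22, -0.011, -0.975], [0.975, 0.007, -0.22], [0.009, -1.0, 0.009]]
wrist_force: [0.2, -0.3, -0.7]
width: 0.997
```

Call:
play_rows(motion=[[0,0,0,0],[0,0,0,0],[0,0,0,0],[0,0,0,0],[0,0,0,0]], jaw=1, newtons=80)

```text
time: 46.65
ee_pos: [0.5474, 0.2872, -0.0195]
eef_rot: [[-0.22, -0.009, -0.975], [0.975, 0.009, -0.22], [0.01, -1.0, 0.007]]
wrist_force: [-0.3, 2.8, 4.8]
width: 0.789
```

Call:
play_rows(motion=[[0,-0.005,0,0],[0,-0.012,0,0],[0,-0.02,0,0],[0,-0.02,0,0]])

```text
time: 47.15
ee_pos: [0.5482, 0.287, 0.0011]
eef_rot: [[-0.22, -0.008, -0.976], [0.975, 0.009, -0.22], [0.011, -1.0, 0.005]]
wrist_force: [0.3, -0.5, -4.6]
width: 0.789
```

```bash
python3 look.py e2.png .5375 .2795 .06;python3 go.py .6077 .0621 .08 84.5
```

```text
top crop origin 91 159
side crop origin 186 269
t 47.25 pos [0.5475 0.2869 0.0005] jaw 102.7 tilt [ 0.01  -1.     0.007] width 0.785 F [ 0.1  0.2 -5.2] q [ 0.41  0.54  1.75  0.02  0.85 -1.4 ]
shift mm [-231.7  -82.    -8.7] roll 18.2 minrows 3.9345294216006326 1.7013956685617884
```

View pics/e2.png

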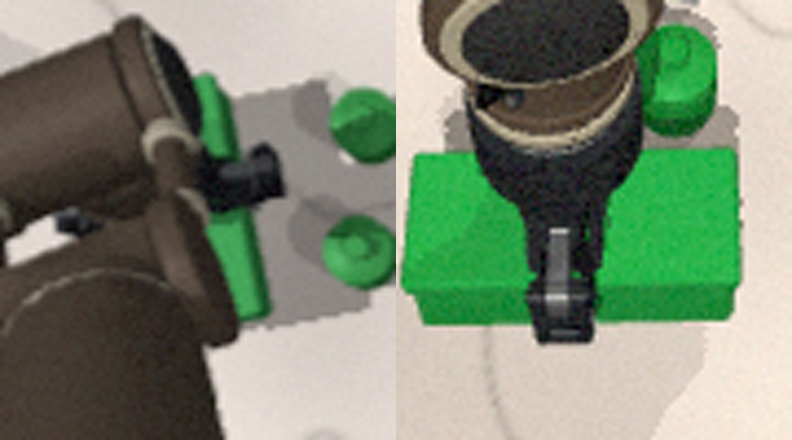

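Call:
play_rows(motion=[[0,-0.04,0,0],[0,-0.08,0,0],[-0.02,-0.1,0,0],[-0.06,-0.1,-0.001,2],[-0.1,-0.1,-0.003,5],[-0.14,-0.1,-0.005,8],[-0.18,-0.1,-0.007,12],[-0.215,-0.1,-0.008,15],[-0.231,-0.1,-0.009,18],[-0.231,-0.1,-0.009,18]])

```text
time: 48.5
ee_pos: [0.6075, 0.0613, 0.0974]
eef_rot: [[0.095, -0.01, -0.995], [0.995, 0.009, 0.095], [0.008, -1.0, 0.011]]
wrist_force: [0.4, 0.6, -5.0]
width: 0.784
```

Call:
play_rows(motion=[[0,0,0,0],[0,0,0,0]])

```text
time: 48.75
ee_pos: [0.6069, 0.0624, 0.0971]
eef_rot: [[0.093, -0.011, -0.996], [0.996, 0.009, 0.093], [0.008, -1.0, 0.012]]
wrist_force: [-0.5, 0.9, -5.0]
width: 0.782
```

```bash
python3 go.py .6077 .0621 0 84.5; python3 d3.py e3.png 1 .0195
```

```text
t 48.75 pos [0.6069 0.0624 0.0971] jaw 84.66 tilt [ 0.008 -1.     0.012] width 0.782 F [-0.5  0.9 -5. ] q [ 0.03  0.4   1.74  0.01  1.02 -1.46]
shift mm [-1.  97.1 -2. ] roll 0.2 minrows 1.5537846257449863 0.01510315528365066
```

View pics/e3.png

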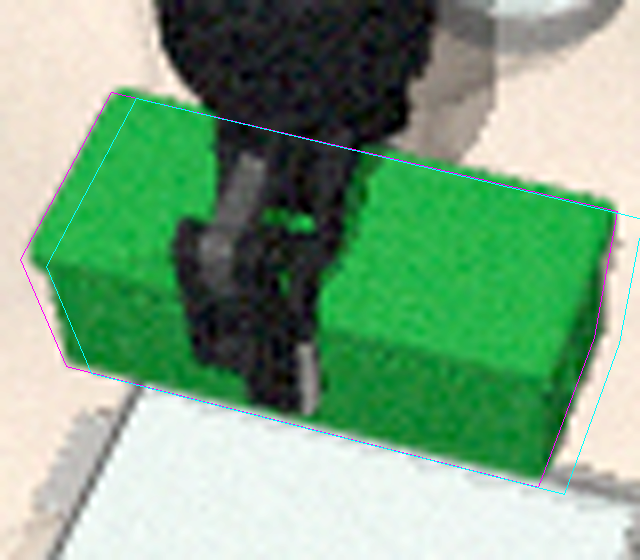

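Call:
play_rows(motion=[[-0.001,0.025,-0.001,0],[-0.001,0.05,-0.002,0],[-0.001,0.075,-0.002,0],[-0.001,0.09,-0.002,0],[-0.001,0.096,-0.002,0],[-0.001,0.096,-0.002,0],[-0.001,0.096,-0.002,0]])

```text
time: 49.68
ee_pos: [0.6091, 0.0622, 0.0023]
eef_rot: [[0.093, -0.009, -0.996], [0.996, 0.009, 0.093], [0.008, -1.0, 0.009]]
wrist_force: [0.3, -1.2, -4.1]
width: 0.787
```

```bash
python3 go.py .6077 .0621 -.0075 84.5; python3 d3.py e4.png 1 .0195
```

```text
t 49.67 pos [0.6091 0.0622 0.0023] jaw 84.67 tilt [ 0.008 -1.     0.009] width 0.787 F [ 0.3 -1.2 -4.1] q [ 0.03  0.53  1.77  0.01  0.85 -1.46]
shift mm [-0.3  9.9  1.3] roll 0.2 minrows 0.15923946975776554 0.01573264591009747
```

View pics/e4.png

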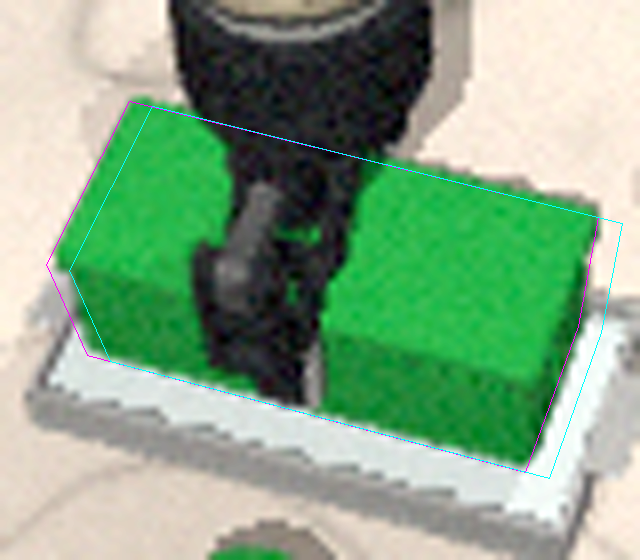

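Call:
play_rows(motion=[[0,0.003,0.001,0],[0,0.006,0.001,0],[0,0.009,0.001,0],[0,0.009,0.001,0]])

```text
time: 50.22
ee_pos: [0.6076, 0.0623, -0.0071]
eef_rot: [[0.093, -0.009, -0.996], [0.996, 0.009, 0.093], [0.008, -1.0, 0.01]]
wrist_force: [-0.3, 0.0, -5.3]
width: 0.786
```

Call:
play_rows(motion=[[0,0.002,0,0],[0,0.002,0,0]])

```text
time: 50.48
ee_pos: [0.6078, 0.0623, -0.0075]
eef_rot: [[0.093, -0.009, -0.996], [0.996, 0.009, 0.093], [0.008, -1.0, 0.01]]
wrist_force: [-4.8, -0.7, 4.8]
width: 0.789
```

Call:
play_rows(motion=[[0,-0.001,0,0],[0,-0.001,0,0],[0,-0.001,0,0],[0,-0.001,0,0],[0,-0.001,0,0]], jaw=-1)

```text
time: 51.1
ee_pos: [0.6078, 0.0623, -0.0066]
eef_rot: [[0.093, -0.01, -0.996], [0.996, 0.009, 0.093], [0.008, -1.0, 0.01]]
wrist_force: [-0.6, -0.6, -0.5]
width: 1.0
```

Call:
play_rows(motion=[[0,-0.015,0,0],[0,-0.04,0,0],[0,-0.08,0,0],[0,-0.13,0,0],[0,-0.18,0,0],[0,-0.22,0,0],[0,-0.22,0,0],[0,-0.22,0,0]])

```text
time: 52.1
ee_pos: [0.6094, 0.0603, 0.2135]
eef_rot: [[0.093, -0.01, -0.996], [0.996, 0.009, 0.093], [0.008, -1.0, 0.011]]
wrist_force: [-0.4, 0.1, -1.1]
width: 0.998
```

```bash
python3 - <<'E'
from ovp import *
x,y,zu=.6077,.0621,.012;a=np.radians(-5.5)
pol=[(np.r_[rect(x,y,a,.15,.058,zu),rect(x,y,a,.16,.068,zu+.056)],(255,0,255)),(rect(x,y,a,.178,.086,.02),(255,255,0))]
ovp("e5.png",pol,x,y,zu+.03)
for c in("top","side"): cv2.imwrite(f"pics/{c}_end.png",np.clip(bot.read_camera(c)[:,:,::-1]*1.5,0,255).astype(np.uint8))
E
```

```text
(no output)
```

View pics/e5.png

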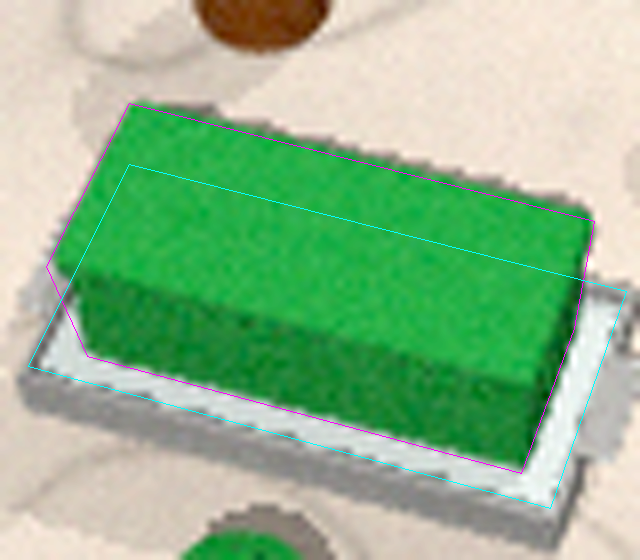

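View pics/side_end.png

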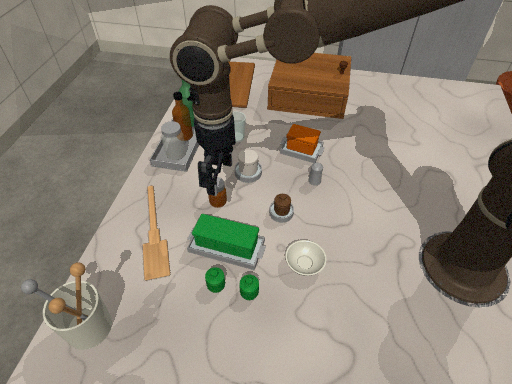

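```bash
python3 - <<'E'
from rig import bot
s=bot.observe();print(s["time"],s["width"],s["wrist_force"])
print(bot.hand_in())
E
```

```text
52.25 0.9989762385200474 [ 0.61518762 -0.70507785 -0.98696575]
the job is handed in; nothing more can be done
None
```

All four pieces are in their own chill trays and released, taken from the top down, and the job was handed in at 52 s of the 120 s. No verdict was reported.

**First grasp missed:** the reported tool height was about 32.5 mm lower than the real fingertips, so the gripper closed on the pot's lid and slipped off. The pot moved 4–6 mm but stayed upright on the stack. I confirmed the offset by touching the shut fingers to a clear patch of bench. After correcting for it, all four pieces touched their tray beds within about 1 mm of the predicted height.

**Last checks:**
- **Pieces in the trays:** the side-camera overlays show each piece upright on its bed inside the rim, and by eye within a few mm of the tray centre. I made no separate top-camera check of the final placements.
- **Gripper at hand-in:** it was open and about 0.2 m above the bench. The wrist force was about 1 N, which is the usual noise level.
- **Tumbler and spice jar:** both were upright in the side picture and looked unmoved. The arm partly hid them, so I did not measure their positions again.
- **Camera disagreement:** before each grasp the two cameras differed by up to about 7 mm on where the stack pieces stood. Side-view overlays of each held piece over its tray showed it centred in the gripper to within about 2 mm.

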